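# Bring the vial under the filling needle and the magnifier onto it

### The job

Get the dose-filling station ready: first slide the vial carriage along its track until the mouth of the open vial is right under the needle tip, then swing the stiff arm of the bench magnifier, which has a sprung grey handle, round until you look straight through the middle of the lens, along its axis, at the needle tip, and let go so that it stays there. Do not touch the needle or the lens glass, do not move the vial away again, and leave the things lying about where they are.

Things in the scene. Friction and masses are not known exactly. Their poses are not given: they have to be found in the camera images.
- station: white base plate 270 x 360 mm and 12 mm thick, fixed, with a track of two steel rods. Origin on the table, straight below the middle of the track (carriage at 0); x points away from the robot across the track, y along the track, z up.
- shield_edge (a point): middle of the near lower edge of a clear level splash shield, 344 mm wide along the track, 419 mm above the table, 75 mm deep, on thin end rails running back 205 mm to posts. It blocks an upright tool over the magnifier handle in its final place and crowds one over the carriage: come from the robot side, tilted about 35 degrees, fingers down and away from the robot.
- carriage (a joint): position of the white vial carriage along the station's y axis, m, from -0.1 to 0.1; it starts on the +y side, slides with about 4 N of friction and stays where it is left.
- grip_plate (a point): point on the upright aluminium grip plate of the carriage where the TCP goes: plate 12 mm wide along the track (grip it across this), 22 mm deep, from 37 to 92 mm above the table; the point is on its middle, 76 mm above the table and 62 mm from the vial towards the robot (station -x).
- vial_mouth (a point): centre of the mouth of the open glass vial (24 mm wide, standing in the middle of the carriage between two empty nests), 83 mm above the table. It travels 12 mm below the needle tip and passes straight under it.
- needle_tip (a point): tip of the fixed, upright steel needle, 3 mm thick, 95 mm above the table, pointing down from a white stand behind the track; the stand stands at a different place along the track each time. Its arm is 189 mm high and comes from the far side.
- needle: the needle and its grey hub (12 mm wide), not to be touched; origin on the table straight below the tip.
- shoulder (a point): top centre of the magnifier's shoulder hinge (upright axis), 155 mm above the table, on a post with a round fixed foot of 130 mm; on the left or the right of the station.
- boom (a joint): shoulder angle, rad, counter-clockwise from above, range -2 to 2; at 0 the 230 mm boom (shoulder axis to elbow axis) points along the -x of the foot, towards the robot. Stiff: about 0.9 N m, stays where left. The boom is 20 mm wide and 131 to 147 mm above the table.
- elbow (a point): top centre of the elbow hinge (upright axis) at the boom's end, 175 mm above the table.
- head (a joint): elbow angle, rad, counter-clockwise from above, range -2.4 to 2.4; at 0 the head is folded back over the boom and points from the elbow towards the shoulder. Stiff: about 0.35 N m, stays where left.
- lens: round lens glass 86 x 4 mm in a white ring, 106 mm outside. Origin: its centre, 205 mm above the table, 93 mm ahead of the elbow axis. z is the lens axis, up and back to the viewer, fixed at 35 degrees from vertical; from above the lens faces straight away from the elbow: its axis reaches the tip's height 170 mm from the elbow axis. x lies in the glass, ahead and up, y sideways, level
- handle (a point): point on the magnifier's grey handle bar where the TCP goes. The bar stands over the ring's far edge, parallel to the lens axis (top leaning back to the elbow): 14 mm thick sideways (grip across this), 22 mm deep, 45 mm long. With the handle at rest the point is 114 mm ahead of the elbow axis and 271 mm above the table, 18 mm below the bar's top, 24 mm above the block it stands on
- handle_bar (a joint): the handle sits on a short level slide with a soft spring (about 160 N/m, 0 at rest, positive ahead, away from the elbow, at most 30 mm either way). Pushed or pulled to swing the stiff arm, the handle gives first and the lens lags up to 30 mm behind it; on release the handle springs back to 0 and the arm stays, so judge by the lens or by the force felt, not by where the hand is
- syringe0: capped syringe, 130 mm long, lying on the table; a bystander, origin under its middle
- syringe1: another capped syringe, lying; a bystander, origin under its middle
- spare_vial0: capped vial, 24 mm wide, 45 mm tall, standing; a bystander, origin under its middle
- spare_vial1: another capped vial, standing; a bystander, origin under its middle
- pulp_bowl: brown pulp bowl, 110 mm wide, 40 mm tall; a bystander, origin under its middle
- swab_jar: white jar with a steel lid, 80 mm wide, 100 mm tall; a bystander, origin under its middle

How it is judged:
By the outcome, as a careful person would: the job done as asked, in the order asked, and still so for the second after the job is handed in, with the robot touching nothing.
It also fails if it takes over 72 s, if anything falls off the work surface, if the arm or the gripper's body presses on something with over 40 N, if the wrist force passes 120 N, or if a joint passes its speed limit or range.

### The arm

A 6-joint arm with a two-finger parallel gripper is mounted at the origin on the work surface. World frame = base frame: x ahead of the robot, y to its left, z up, the work surface at z = 0. Lengths are in m, angles in rad, forces in N, time in s.
With the tool pointing down it reaches from about 0.375 to 0.9 m from the base axis. Payload 3.1 kg.
Tool frame: the origin (TCP) lies between the finger pads, 19 mm behind the fingertips; this is the grasp point; z points along the fingers, y is the line along which they close (so a half turn about z gives the same grasp; the last joint's range is limited). The gripper opens to 87 mm and grips with 3 to 60 N. Pads are 19 mm wide; open, the fingers measure 117 mm over their backs; the gripper's body (75 mm by 190 mm) begins 51 mm behind the grasp point.
Start: joints at [-1.288, 0.527, 1.433, -0, 1.181, -0.178], TCP at [0.278, -0.559, 0.241] pointing down, gripper open.
Joint ranges: [-3.08, 3.08], [-0.75, 2.2], [0.22, 2.44], [-1.43, 4.57], [0, 2.65], [-2.85, 2.85]. Speed limits (rad/s): [2.79, 2.79, 3.14, 3.14, 3.14, 3.14].

### API

Orientations are given as a unit quaternion [w, x, y, z].
In Python, from bench import r gives the robot as it stands. The module is installed in compiled form; this text tells all that it offers.
- The arm moves only by the tool servo_tool, never from a script. Its argument "increments" is a list that holds one entry, the list of rows, each a list of 6 numbers: the shift along the tool's x, y, z scaled (see below), then the turn, a rotation vector about the tool's x, y, z scaled (see below). In form: [[[tx, ty, tz, wx, wy, wz], ...]]. A call has 1 to 20 rows; each row shifts and turns the commanded pose from where the row before left it, along the tool's axes as they then stand; what a row does not reach is not made up. The controller multiplies each number of a shift by 5 cm and each number of a turn by 180 degrees. A row lasts 1/10 s, in which the tool goes at most 50 mm and 8.59 degrees, less where a joint would pass 70% of its speed; a pose out of reach is approached as far as the arm can. A call with a number of a shift or a turn outside -1 to 1 is refused whole. A call with a gripper value outside its range is refused whole. "grip" is the opening, from 0 (shut) to 1 (fully open), set as the call begins (left out, the last holds). The fingers move at their own pace and stop on an object; "grip_force" is the grip in N (left out, the last holds). Time passes only in rows, so rows that do not move let the fingers close. It gives the time, the measured TCP pose, the force, the opening and the grip force at its end, in the units of the state.
- r.observe(): the state, without advancing time (a new reading comes with each control period).
- r.get_image(name): name is "side" or "top" or "wrist"; returns a dict with "image" (400x640x3 uint8, red, green, blue), "intrinsics" (3x3 intrinsics, pixels), "xyz" and "attitude" of the camera in the world; the wrist camera has in their place "T_tool_cam" (4x4, takes a point from camera to tool coordinates, whose origin is the TCP and whose axes are the flange's). Camera axes: x right, y down, z forward; pixel columns grow to the right and rows downward; lengths in m; the calibration is good to about 2 mm. A picture is of the moment at which its call begins: read the wrist's pose just before it. There is no depth.
- r.job_done(): hands the job in; it is judged then, once.
The state is a dict: "time_s": time; "qpos": joint angles; "qvel": joint speeds; "effort": joint torques, N m; "tcp_pos": TCP position; "ee_rot": TCP orientation; "ft_force": force on the tool from outside, world axes, zero at the start; "ft_torque": the same for the moment, N m; "gripper_width": finger opening in m; "gripper_force": force on a finger pad.
Only numpy, scipy, OpenCV 4.12 (cv2) and the standard library are available. Lean on these libraries where they do the work, as an engineer would, in place of code of your own. Each camera call takes 0.05 s, during which the arm holds its last target. There are 200 camera calls.

## Working session

There is one attempt and no reset: what is moved stays moved. The work goes in short steps, Python scripts to look and compute and a tool call to move; the robot and the scene stay as the last step left them, time stands still between calls to the robot, and variables do not carry over. Pictures are saved under pics/ and viewed, at most 10 in all, crops included, and the job is handed in when it is done.

Besides the shell and the picture viewer there is one more tool, called after "Call:" as name(argument=value, ...) on one line, values as JSON. servo_tool: Moves the arm, as the interface text tells. Shifts and turns lie within -1 to 1; 1 stands for 5 cm of shift or 180 degrees of turn. Its arguments: {"type":"object","properties":{"increments":{"type":"array","items":{"type":"array","items":{"type":"array","items":{"type":"number"}}}},"grip":{"type":"number"},"grip_force":{"type":"number"}},"required":["increments"]}

```bash
mkdir -p pics; cat > h.py <<'E'
from bench import r
import numpy as np, cv2, pickle
from scipy.spatial.transform import Rotation as R
def quat(q): return R.from_quat([q[1],q[2],q[3],q[0]])
def snap(name,fn):
    s=r.observe(); d=r.get_image(name)
    K=np.array(d["intrinsics"])
    if name=="wrist":
        T=np.eye(4);T[:3,:3]=quat(s["ee_rot"]).as_matrix();T[:3,3]=s["tcp_pos"];T=T@np.array(d["T_tool_cam"])
    else:
        T=np.eye(4);a=np.array(d["attitude"]);T[:3,:3]=a if a.shape==(3,3) else quat(a).as_matrix();T[:3,3]=d["xyz"]
    cv2.imwrite(f"pics/{fn}.png",d["image"][:,:,::-1]); pickle.dump((K,T),open(f"pics/{fn}.pkl","wb"))
    return K,T
def cam(fn): return pickle.load(open(f"pics/{fn}.pkl","rb"))
def ray(fn,uv):
    K,T=cam(fn); d=T[:3,:3]@np.linalg.solve(K,[uv[0],uv[1],1]); return T[:3,3],d/np.linalg.norm(d)
def atz(fn,uv,z):
    o,d=ray(fn,uv); return o+d*(z-o[2])/d[2]
def tri(obs):
    A=np.zeros((3,3));b=np.zeros(3)
    for fn,uv in obs:
        o,d=ray(fn,uv);P=np.eye(3)-np.outer(d,d);A+=P;b+=P@o
    p=np.linalg.solve(A,b)
    e=[np.linalg.norm((np.eye(3)-np.outer(ray(f,u)[1],ray(f,u)[1]))@(p-ray(f,u)[0])) for f,u in obs]
    return p,np.array(e)
def proj(fn,p):
    K,T=cam(fn);c=T[:3,:3].T@(np.asarray(p)-T[:3,3]);u=K@c;return u[:2]/u[2]
E
python3 - <<'E'
from h import *
np.set_printoptions(precision=3,suppress=True)
for n in("top","side"):
    K,T=snap(n,n+"0");print(K,T)
    
a=[cv2.imread(f"pics/{n}0.png") for n in("top","side")]
print(r.observe())
E
```

```text
[[375.864   0.    318.761]
 [  0.    375.864 196.523]
 [  0.      0.      1.   ]] [[-0.005 -0.983  0.182  0.296]
 [-1.     0.01   0.023 -0.012]
 [-0.024 -0.181 -0.983  1.451]
 [ 0.     0.     0.     1.   ]]
[[493.417   0.    324.133]
 [  0.    493.417 193.934]
 [  0.      0.      1.   ]] [[-0.999 -0.002  0.034  0.462]
 [-0.03   0.504 -0.863  1.23 ]
 [-0.016 -0.864 -0.504  0.974]
 [ 0.     0.     0.     1.   ]]
{'time_s': 0.1, 'qpos': array([-1.287,  0.528,  1.434,  0.   ,  1.181, -0.178]), 'qvel': array([-0.   , -0.001, -0.003,  0.001,  0.001, -0.002]), 'effort': array([ -0.001, -44.099, -17.715,   0.063,   0.053,  -0.   ]), 'tcp_pos': array([ 0.278, -0.559,  0.24 ]), 'ee_rot': array([-0.001,  0.973,  0.229, -0.   ]), 'ft_force': array([-0.886, -0.058, -1.211]), 'ft_torque': array([ 0.01 , -0.005,  0.005]), 'gripper_force': 0.0, 'gripper_width': 0.08694321097604141}
```

View pics/top0.png

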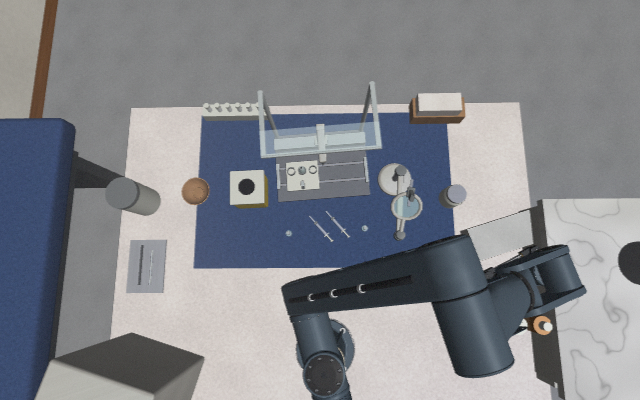

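View pics/side0.png

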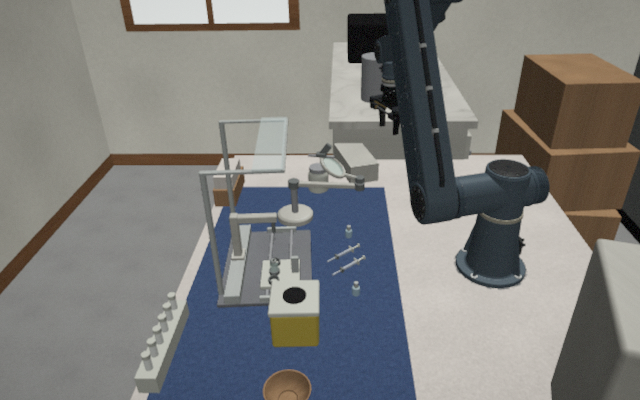

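The top view shows the station at columns 258–380 (carriage at about (303,175), on the +y side), the magnifier on the right (foot (395,178), elbow (400,236), lens (407,206)). The side view shows the same, with the needle stand at (270,225). I'll enlarge both.

```bash
python3 - <<'E'
import cv2
def crop(n,u0,v0,u1,v1,s,o):
    im=cv2.imread(f"pics/{n}.png")[v0:v1,u0:u1]
    im=cv2.resize(im,None,fx=s,fy=s,interpolation=cv2.INTER_CUBIC)
    for u in range((u0+9)//10*10,u1,10):
        cv2.line(im,(int((u-u0+.5)*s),0),(int((u-u0+.5)*s),6 if u%50 else 16),(0,0,255),2)
    for v in range((v0+9)//10*10,v1,10):
        cv2.line(im,(0,int((v-v0+.5)*s)),(6 if v%50 else 16,int((v-v0+.5)*s)),(0,0,255),2)
    cv2.imwrite(f"pics/{o}.png",im)
crop("top0",255,80,455,245,3.6,"topc")
crop("side0",195,110,385,310,3,"sidec")
E
```

```text
(no output)
```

View pics/topc.png

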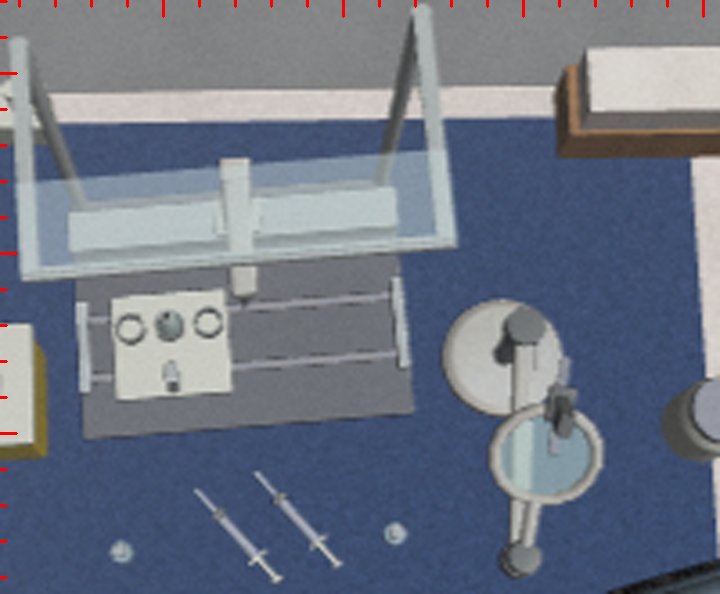

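View pics/sidec.png

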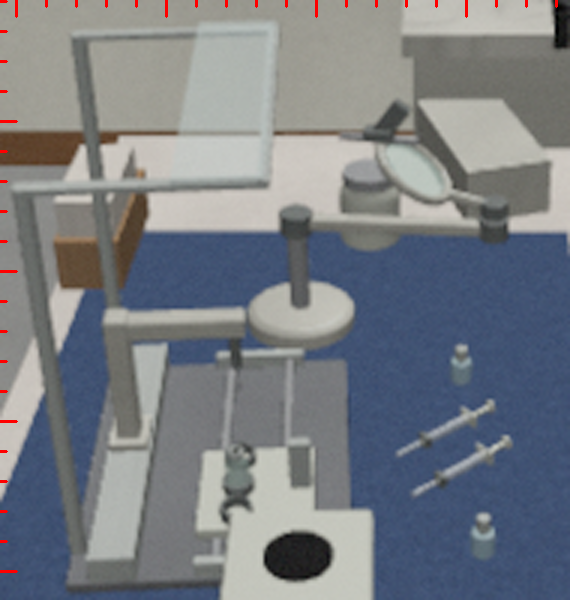

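Enlarged, the parts are clear. In the top crop the vial is at (169,325), grip plate (172,375), shoulder (525,326), elbow (521,560) and handle (562,395). In the side crop the needle hub bottom is at (236,365), shoulder (296,213) and elbow (494,205). Next I triangulate.

```bash
cat >> h.py <<'E'
def tc(x,y): return ("top0",(255+x/3.6-.5,80+y/3.6-.5))
def sc(x,y): return ("side0",(195+x/3-.5,110+y/3-.5))
E
python3 - <<'E'
from h import *
np.set_printoptions(precision=4,suppress=True)
D={"shoulder155":((525,326),(296,213)),"elbow175":((521,560),(494,205)),"shieldL419":((22,277),(267,183)),"shieldR419":((457,243),(275,27)),
"gripplatetop92":((172,363),(300,442)),"vialmouth83":((169,317),(239,452)),"plateNR12":((414,411),(347,361)),"lens205":((547,455),(414,171)),
"handletop":((563,385),(400,107)),"handlebot":((566,425),(373,132)), "standarmend189":((243,270),(246,316)),"spare0":((395,533),(461,352)),"spare1":((121,551),(483,521))}
for k,(a,b) in D.items():
    p,e=tri([tc(*a),sc(*b)]);print(k,p,e)
a=atz(*tc(84,438),.012);b=atz(*tc(414,411),.012);print(a,b,np.linalg.norm(a-b),"dir",(a-b)/np.linalg.norm(a-b))
for nm,x in (("rod far L",(90,321)),("rod far R",(392,296)),("rod near L",(92,378)),("rod near R",(400,354)),("carr NL",(118,400)),("NR",(232,388)),("FL",(112,299)),("FR",(226,290))):print(nm,atz(*tc(*x),.03))
print("needle hub side",[ray(*sc(236,365))])
for z in(.095,.11,.12):print(z,atz(*sc(236,366),z))
print("syr",[atz(*tc(*q),.01) for q in((195,490),(280,580),(255,472),(340,566))])
print("jar yellow",[atz(*tc(*q),0.1) for q in((688,410),)])
E
```

```text
shoulder155 [ 0.6279 -0.2717  0.1514] [0.0004 0.0004]
elbow175 [ 0.3982 -0.2541  0.1713] [0.0012 0.0012]
shieldL419 [0.6015 0.1764 0.4244] [0.0013 0.0013]
shieldR419 [ 0.6272 -0.1673  0.4218] [0. 0.]
gripplatetop92 [0.6026 0.0804 0.0913] [0.0059 0.0059]
vialmouth83 [0.6585 0.0842 0.0805] [0.0018 0.0018]
plateNR12 [ 0.5693 -0.1763  0.0099] [0.0019 0.0019]
lens205 [ 0.4909 -0.2761  0.2037] [0.0005 0.0005]
handletop [ 0.5221 -0.2726  0.2895] [0.0172 0.0172]
handlebot [ 0.5247 -0.2866  0.2453] [0.0124 0.0124]
standarmend189 [0.6639 0.0053 0.1911] [0.0126 0.0126]
spare0 [ 0.4366 -0.1494  0.0407] [0.0003 0.0003]
spare1 [0.4196 0.1364 0.0398] [0.0002 0.0002]
[0.5446 0.1806 0.012 ] [ 0.5709 -0.1762  0.012 ] 0.3577820373327005 dir [-0.0733  0.9973  0.    ]
rod far L [0.6703 0.1735 0.03  ]
rod far R [ 0.6945 -0.1542  0.03  ]
rod near L [0.607  0.1705 0.03  ]
rod near R [ 0.6299 -0.161   0.03  ]
carr NL [0.5826 0.1422 0.03  ]
NR [0.5945 0.0197 0.03  ]
FL [0.6948 0.1499 0.03  ]
FR [0.7034 0.0257 0.03  ]
needle hub side [(array([0.4618, 1.2304, 0.9735]), array([ 0.1359, -0.8155, -0.5625]))]
0.095 [ 0.6737 -0.0415  0.095 ]
0.11 [ 0.6701 -0.0198  0.11  ]
0.12 [ 0.6677 -0.0053  0.12  ]
syr [array([0.4872, 0.0605, 0.01  ]), array([ 0.3904, -0.0295,  0.01  ]), array([ 0.5062, -0.004 ,  0.01  ]), array([ 0.4048, -0.0933,  0.01  ])]
jar yellow [array([ 0.5523, -0.4417,  0.1   ])]
```

Heights check to within about 4 mm, and the rod, plate and boom lengths agree. The station is yawed by about 4.2°, the vial is at about (0.658,0.084) and the grip plate at about (0.597,0.080). I'll lift, align the yaw, move over to the station and tilt.

Call:
servo_tool(increments=[[[0,0,-0.4,0,0,0.0155],[0,0,-0.4,0,0,0.0155],[0,0,-0.4,0,0,0.0155],[0,0,-0.4,0,0,0.0155],[0,0,-0.4,0,0,0.0155],[0,0,-0.4,0,0,0.0155],[0,0,-0.4,0,0,0.0155],[0,0,-0.4,0,0,0.0155],[0.26,-0.64,0,0,0,0],[0.26,-0.64,0,0,0,0],[0.26,-0.64,0,0,0,0],[0.26,-0.64,0,0,0,0],[0.26,-0.64,0,0,0,0],[0.26,-0.64,0,0,0,0],[0.26,-0.64,0,0,0,0],[0.26,-0.64,0,0,0,0],[0.26,-0.64,0,0,0,0],[0.26,-0.64,0,0,0,0],[0.26,-0.64,0,0,0,0],[0.26,-0.64,0,0,0,0]]], grip=0.7)

```text
time_s: 2.1
tcp_pos: [0.4063, -0.1636, 0.4009]
ee_rot: [-0.0, 0.999, 0.036, -0.0]
ft_force: [0.5, -0.6, 0.2]
gripper_width: 0.061
gripper_force: 0.0
```

Call:
servo_tool(increments=[[[0.26,-0.64,0,0,0,0],[0.26,-0.64,0,0,0,0],[0.26,-0.64,0,0,0,0],[0.26,-0.64,0,0,0,0],[0.26,-0.64,0,0,0,0],[0.26,-0.64,0,0,0,0],[0,0,0,0,0.0389,0],[0,0,0,0,0.0389,0],[0,0,0,0,0.0389,0],[0,0,0,0,0.0389,0],[0,0,0,0,0.0389,0],[0,0,0,0,0,0],[0,0,0,0,0,0]]])

```text
time_s: 3.4
tcp_pos: [0.4702, 0.0317, 0.4014]
ee_rot: [-0.011, 0.953, 0.034, 0.3]
ft_force: [0.5, 0.6, 1.6]
gripper_width: 0.0607
gripper_force: 0.0
```

```bash
python3 - <<'E'
from h import *
np.set_printoptions(precision=4,suppress=True)
snap("wrist","w1"); s=r.observe(); print(s["time_s"],s["tcp_pos"],quat(s["ee_rot"]).as_matrix(),s["ft_force"],s["qpos"])
print(r.get_image("wrist")["T_tool_cam"])
for p in ((.6585,.0842,.083),(.597,.08,.092),(.668,-.005,.095)):print(proj("w1",p))
E
```

```text
3.45 [0.4714 0.0315 0.4023] [[ 0.8168  0.0719  0.5725]
 [ 0.0592 -0.9974  0.0407]
 [ 0.5739  0.0006 -0.8189]] [ 0.0823 -0.112  -0.2766] [-0.3046 -0.0933  1.9576  0.3228  0.7258  1.0122]
[[ 0.0005 -0.9689 -0.2476  0.0676]
 [ 1.      0.0006 -0.0005  0.0011]
 [ 0.0007 -0.2476  0.9689 -0.1439]
 [ 0.      0.      0.      1.    ]]
[290.8891 176.9034]
[289.2077 211.4963]
[347.3063 171.9509]
```

View pics/w1.png

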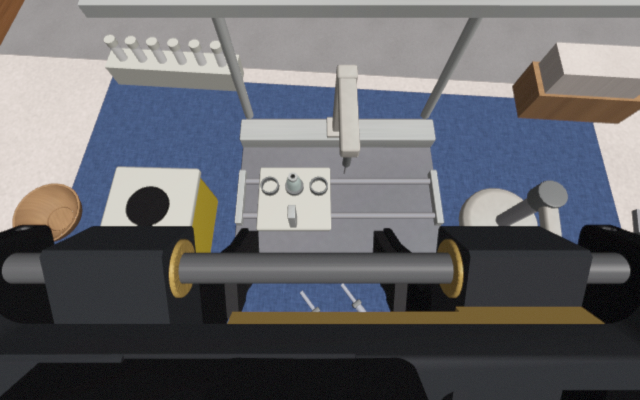

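w1 shows the vial mouth at about (293,175), the grip plate top at (292,208) and the needle tip at about (346,172), all within 3 px of prediction. I'll zoom in once for sub-pixel positions.

```bash
cat >> h.py <<'E'
def crop(n,u0,v0,u1,v1,s,o):
    im=cv2.imread(f"pics/{n}.png")[v0:v1,u0:u1]
    im=cv2.resize(im,None,fx=s,fy=s,interpolation=cv2.INTER_CUBIC)
    for u in range((u0+9)//10*10,u1,10):
        cv2.line(im,(int((u-u0+.5)*s),0),(int((u-u0+.5)*s),6 if u%50 else 16),(0,0,255),2)
    for v in range((v0+9)//10*10,v1,10):
        cv2.line(im,(0,int((v-v0+.5)*s)),(6 if v%50 else 16,int((v-v0+.5)*s)),(0,0,255),2)
    cv2.imwrite(f"pics/{o}.png",im)
E
python3 -c "
from h import *
crop('w1',255,140,365,235,6,'w1c')"
```

```text
(no output)
```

View pics/w1c.png

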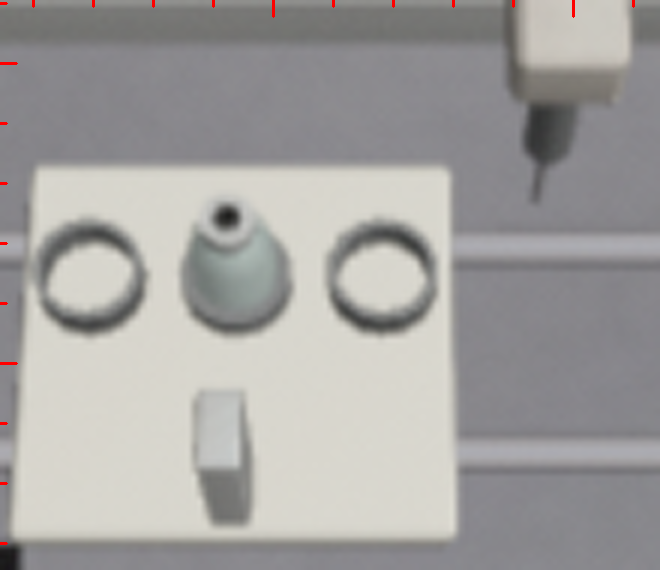

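The crop gives the mouth at (292.3,175.5), plate top centre at (291.2,211.2) and needle tip at (343.7,173.2).

```bash
python3 - <<'E'
from h import *
np.set_printoptions(precision=4,suppress=True)
v=atz("w1",(292.3,175.5),.083);g=atz("w1",(291.2,211.2),.092);n=atz("w1",(343.7,173.2),.095)
print("vial",v,"grip",g,"needle",n, "v-g",v-g)
ys=np.array([-.0733,.9973,0]);xs=np.array([.9973,.0733,0])
print("grip->vial st",(v-g)@xs,(v-g)@ys,"vial->needle",(n-v)@xs,(n-v)@ys)
print(tri([("w1",(292.3,175.5)),sc(239,452)]))
print(tri([("w1",(291.2,211.2)),sc(300,442)]))
print("needle w1+top arm", atz(*tc(243,285),.189))
s=r.observe();M=quat(s["ee_rot"]).as_matrix()
t=np.array([g[0],g[1],.076]);print("tool delta/0.05",M.T@(t-s["tcp_pos"])/.05, s["tcp_pos"])
E
```

```text
vial [0.6611 0.0822 0.083 ] grip [0.5977 0.077  0.092 ] needle [0.6654 0.0006 0.095 ] v-g [ 0.0634  0.0051 -0.009 ]
grip->vial st 0.06364923491477117 0.00047802442837818933 vial->needle -0.0017041233731402046 -0.08169921769005425
(array([0.6594, 0.0828, 0.0803]), array([0.0027, 0.0027]))
(array([0.5981, 0.0775, 0.0879]), array([0.0009, 0.0009]))
needle w1+top arm [0.6626 0.005  0.189 ]
tool delta/0.05 [-1.6436 -0.7346  6.824 ] [0.4719 0.0314 0.4025]
```

Carriage move needed: −82 mm along station y. Approaching the plate.

Call:
servo_tool(increments=[[[-0.137,-0.061,0.42,0,0,0],[-0.137,-0.061,0.42,0,0,0],[-0.137,-0.061,0.42,0,0,0],[-0.137,-0.061,0.42,0,0,0],[-0.137,-0.061,0.42,0,0,0],[-0.137,-0.061,0.42,0,0,0],[-0.137,-0.061,0.42,0,0,0],[-0.137,-0.061,0.42,0,0,0],[-0.137,-0.061,0.42,0,0,0],[-0.137,-0.061,0.42,0,0,0],[-0.137,-0.061,0.42,0,0,0],[-0.137,-0.061,0.42,0,0,0],[0,0,0.25,0,0,0],[0,0,0.25,0,0,0],[0,0,0.25,0,0,0],[0,0,0.25,0,0,0],[0,0,0.25,0,0,0],[0,0,0.25,0,0,0],[0,0,0.25,0,0,0],[0,0,0,0,0,0]]])

```text
time_s: 5.5
tcp_pos: [0.5892, 0.0765, 0.1147]
ee_rot: [-0.017, 0.952, 0.037, 0.305]
ft_force: [0.2, -0.5, 0.3]
gripper_width: 0.0607
gripper_force: 0.0
```

Call:
servo_tool(increments=[[[0,0,0,0,0,0],[0,0,0,0,0,0],[0,0,0,0,0,0],[0,0,0,0,0,0],[0,0,0,0,0,0],[0,0,0,0,0,0]]], grip=0, grip_force=20)

```text
time_s: 6.1
tcp_pos: [0.5861, 0.0762, 0.1162]
ee_rot: [-0.017, 0.952, 0.036, 0.304]
ft_force: [-0.6, -0.4, -0.2]
gripper_width: 0.021
gripper_force: 0.0
```

```bash
python3 - <<'E'
from h import *
np.set_printoptions(precision=4,suppress=True)
snap("wrist","w2"); s=r.observe();print(s["tcp_pos"],s["ft_force"],s["ft_torque"],s["gripper_width"])
for p in ((.6603,.0822,.083),(.6662,.0006,.095)):print(proj("w2",p))
E
```

```text
[0.5861 0.0762 0.1161] [-0.1819  0.1713 -0.1443] [ 0.0015  0.3473 -0.0049] 0.016801644456667975
[314.6444 158.3124]
[446.0568 149.344 ]
```

The tool stopped 40 mm short because the per-row speed limit dropped part of the move, and the fingers are still above the plate. I'll open and go on more slowly.

Call:
servo_tool(increments=[[[0,0,0,0,0,0],[0,0,0,0,0,0],[-0.13,0,0,0,0,0],[-0.13,0,0,0,0,0],[0,0,0.1,0,0,0],[0,0,0.1,0,0,0],[0,0,0.1,0,0,0],[0,0,0.1,0,0,0],[0,0,0.1,0,0,0],[0,0,0.1,0,0,0],[0,0,0.1,0,0,0],[0,0,0.09,0,0,0],[0,0,0,0,0,0],[0,0,0,0,0,0]]], grip=0.6)

```text
time_s: 7.55
tcp_pos: [0.5982, 0.0777, 0.076]
ee_rot: [-0.017, 0.952, 0.036, 0.304]
ft_force: [0.0, -0.1, -0.5]
gripper_width: 0.052
gripper_force: 0.0
```

```bash
python3 - <<'E'
from h import *
np.set_printoptions(precision=4,suppress=True)
snap("wrist","w2"); s=r.observe();print(s["tcp_pos"],s["ft_force"],s["ft_torque"],s["gripper_width"],quat(s["ee_rot"]).as_matrix())
for p in ((.6603,.0822,.083),(.6662,.0006,.095)):print(proj("w2",p))
E
```

```text
[0.5982 0.0777 0.0761] [0.5761 0.7733 0.3085] [-0.0028  0.3684  0.0187] 0.05196436894790765 [[ 0.813   0.0799  0.5767]
 [ 0.0591 -0.9968  0.0548]
 [ 0.5792 -0.0104 -0.8151]]
[314.4555 142.1838]
[480.359  129.6346]
```

Now the TCP is exactly at the grip point. Grip and view.

Call:
servo_tool(increments=[[[0,0,0,0,0,0],[0,0,0,0,0,0],[0,0,0,0,0,0],[0,0,0,0,0,0],[0,0,0,0,0,0]]], grip=0, grip_force=20)

```text
time_s: 8.1
tcp_pos: [0.5983, 0.0776, 0.0763]
ee_rot: [-0.017, 0.952, 0.036, 0.304]
ft_force: [0.9, -0.3, 0.3]
gripper_width: 0.02
gripper_force: 0.0
```

```bash
python3 - <<'E'
from h import *
np.set_printoptions(precision=4,suppress=True)
snap("wrist","w3"); s=r.observe();print(s["tcp_pos"],s["ft_force"],s["ft_torque"],s["gripper_width"],s["gripper_force"])
crop("w3",250,60,540,220,2.7,"w3c")
E
```

```text
[0.5983 0.0776 0.0762] [ 0.3186 -0.9376  0.3194] [-0.0063  0.3422 -0.0464] 0.016051089084642763 0.0
```

View pics/w3c.png

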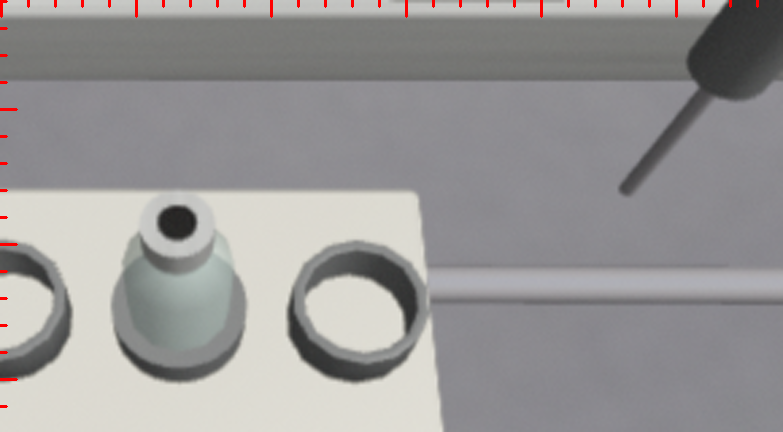

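The crop shows the mouth at pixel (315.4,141.7) and the needle tip at (481.4,129.9), close to the prediction. The fingers are still closing.

Call:
servo_tool(increments=[[[0,0,0,0,0,0],[0,0,0,0,0,0],[0,0,0,0,0,0]]])

```text
time_s: 8.45
tcp_pos: [0.5983, 0.0778, 0.0762]
ee_rot: [-0.017, 0.952, 0.037, 0.304]
ft_force: [-0.4, 1.7, 0.7]
gripper_width: 0.0122
gripper_force: 20.0
```

```bash
python3 - <<'E'
from h import *
np.set_printoptions(precision=4,suppress=True)
a=("w1",(292.3,175.5)),("w3",(315.4,141.7));b=("w1",(343.7,173.2)),("w3",(481.4,129.9))
print("vial",tri(a),atz(*a[1],.083));print("needle",tri(b),atz(*b[1],.095))
v=atz(*a[1],.083);n=atz(*b[1],.095);ys=np.array([-.0733,.9973,0]);xs=np.array([.9973,.0733,0])
print((n-v)@xs,(n-v)@ys)
s=r.observe();M=quat(s["ee_rot"]).as_matrix();print(s["tcp_pos"],s["gripper_width"],s["gripper_force"],s["ft_force"])
d=(n-v)@ys*ys;print("tool delta/0.05",M.T@d/.05,d)
E
```

```text
vial (array([0.661 , 0.0819, 0.0831]), array([0.0002, 0.0002])) [0.6609 0.0817 0.083 ]
needle (array([0.6649, 0.0008, 0.0967]), array([0.0003, 0.0003])) [ 0.6664 -0.0001  0.095 ]
-0.0005355618729516905 -0.08195885870614648
[0.5983 0.0778 0.0762] 0.01218290838865417 19.99568973456917 [-0.3821  1.7445  0.6875]
tool delta/0.05 [ 0.0007  1.639  -0.0204] [ 0.006  -0.0817 -0.    ]
```

Call:
servo_tool(increments=[[[0,0.1025,-0.0012,0,0,0],[0,0.1025,-0.0012,0,0,0],[0,0.1025,-0.0012,0,0,0],[0,0.1025,-0.0012,0,0,0],[0,0.1025,-0.0012,0,0,0],[0,0.1025,-0.0012,0,0,0],[0,0.1025,-0.0012,0,0,0],[0,0.1025,-0.0012,0,0,0],[0,0.1025,-0.0012,0,0,0],[0,0.1025,-0.0012,0,0,0],[0,0.1025,-0.0012,0,0,0],[0,0.1025,-0.0012,0,0,0],[0,0.1025,-0.0012,0,0,0],[0,0.1025,-0.0012,0,0,0],[0,0.1025,-0.0012,0,0,0],[0,0.1025,-0.0012,0,0,0],[0,0,0,0,0,0],[0,0,0,0,0,0],[0,0,0,0,0,0]]])

```text
time_s: 10.35
tcp_pos: [0.6042, -0.0053, 0.0762]
ee_rot: [-0.016, 0.952, 0.036, 0.303]
ft_force: [-3.7, 1.1, 3.9]
gripper_width: 0.0116
gripper_force: 20.0
```

```bash
python3 - <<'E'
from h import *
np.set_printoptions(precision=4,suppress=True)
snap("wrist","w4"); s=r.observe();print(s["tcp_pos"],s["ft_force"],s["ft_torque"],s["gripper_width"],s["gripper_force"])
crop("w4",255,80,395,180,5.5,"w4c")
E
```

```text
[ 0.6042 -0.0053  0.0762] [-3.7315  1.0194  4.1679] [-0.0991  0.3098 -0.0033] 0.011868458589519845 19.974393471275107
```

View pics/w4c.png

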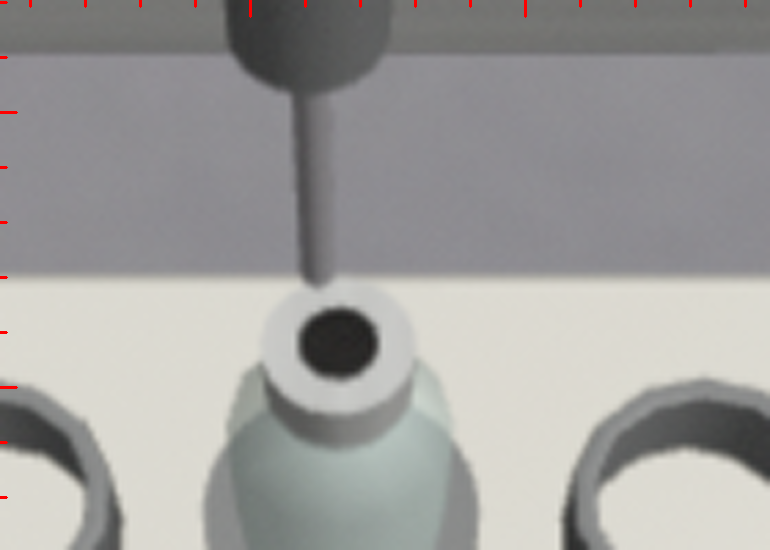

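The crop shows the mouth centre at pixel (316.1,141.9) and the needle tip at (312.1,130.6), so there is a small overshoot to check.

```bash
python3 - <<'E'
from h import *
np.set_printoptions(precision=4,suppress=True)
v=atz("w4",(316.1,141.9),.083);n=atz("w4",(312.1,130.4),.095);ys=np.array([-.0733,.9973,0]);xs=np.array([.9973,.0733,0])
print(v,n,(n-v)@xs,(n-v)@ys)
print(tri([("w1",(343.7,173.2)),("w3",(481.4,129.9)),("w4",(312.1,130.4))]),tri([("w3",(481.4,129.9)),("w4",(312.1,130.4))]))
E
```

```text
[ 0.6667 -0.0018  0.083 ] [0.6658 0.0001 0.095 ] -0.000718913195070175 0.0018762572827217064
(array([0.6655, 0.0003, 0.0956]), array([0.0004, 0.0004, 0.0003])) (array([0.666 , 0.0001, 0.0951]), array([0.0002, 0.0002]))
```

The mouth is 1.9 mm too far, so I move back by that much.

Call:
servo_tool(increments=[[[0,-0.01,0,0,0,0],[0,-0.01,0,0,0,0],[0,-0.01,0,0,0,0],[0,-0.008,0,0,0,0],[0,0,0,0,0,0],[0,0,0,0,0,0]]])

```text
time_s: 11.0
tcp_pos: [0.6042, -0.0049, 0.0762]
ee_rot: [-0.016, 0.952, 0.034, 0.303]
ft_force: [-4.0, -4.4, 5.5]
gripper_width: 0.0119
gripper_force: 20.0
```

```bash
cat >> h.py <<'E'
def vialcheck(fn):
    """dark mouth blob and needle tip line in wrist image"""
    g=cv2.cvtColor(cv2.imread(f"pics/{fn}.png"),cv2.COLOR_BGR2GRAY)
    u0,v0=proj(fn,(.6660,.0001,.083)).astype(int)
    w=g[v0-15:v0+15,u0-15:u0+15]
    n,l,st,c=cv2.connectedComponentsWithStats((w<75).astype(np.uint8))
    best=min(range(1,n),key=lambda i:abs(st[i,4]-160))
    uv=c[best]+[u0-15,v0-15]
    p=atz(fn,uv,.083); return uv,st[best],p
E
python3 - <<'E'
from h import *
np.set_printoptions(precision=4,suppress=True)
print(vialcheck("w4"))
snap("wrist","w5"); s=r.observe();print(s["tcp_pos"],s["ft_force"]);uv,st,p=vialcheck("w5");print(uv,st,p, proj("w5",(.666,.0001,.095)))
print((np.array([.6659,.0001,.083])-p)@[-.0733,.9973,0])
E
```

```text
(array([316.0976, 141.8455]), array([ 13,   9,  13,  12, 123], dtype=int32), array([ 0.6667, -0.0017,  0.083 ]))
[ 0.6042 -0.0049  0.0762] [-3.635  -4.167   5.5238]
[315.888 141.76 ] [ 12   9  13  12 125] [ 0.6667 -0.0014  0.083 ] [312.6578 130.0728]
0.0015103412950039103
```

Call:
servo_tool(increments=[[[0,-0.01,0,0,0,0],[0,-0.01,0,0,0,0],[0,-0.01,0,0,0,0],[0,0,0,0,0,0],[0,0,0,0,0,0]]])

```text
time_s: 11.55
tcp_pos: [0.6041, -0.0035, 0.0762]
ee_rot: [-0.015, 0.952, 0.034, 0.303]
ft_force: [-3.7, -4.4, 5.3]
gripper_width: 0.0117
gripper_force: 20.0
```

```bash
python3 - <<'E'
from h import *
np.set_printoptions(precision=4,suppress=True)
snap("wrist","w6"); s=r.observe();print(s["tcp_pos"],s["ft_force"]);uv,st,p=vialcheck("w6");print(uv,st,p, proj("w6",(.666,.0001,.095)))
print((np.array([.6659,.0001,.083])-p)@[-.0733,.9973,0])
E
```

```text
[ 0.6041 -0.0034  0.0762] [-3.2725 -4.8356  5.4031]
[315.888 141.76 ] [ 10   9  13  12 125] [0.6666 0.0001 0.083 ] [315.5121 130.1142]
9.67316705033239e-05
```

The vial is within 0.1 mm of the needle. Releasing and checking it stays.

Call:
servo_tool(increments=[[[0,0,0,0,0,0],[0,0,0,0,0,0],[0,0,0,0,0,0],[0,0,0,0,0,0],[0,0,0,0,0,0]]], grip=0.6)

```text
time_s: 12.1
tcp_pos: [0.604, -0.0007, 0.0759]
ee_rot: [-0.017, 0.952, 0.036, 0.304]
ft_force: [-0.8, 0.1, -0.2]
gripper_width: 0.044
gripper_force: 0.0
```

```bash
python3 - <<'E'
from h import *
np.set_printoptions(precision=4,suppress=True)
snap("wrist","w7"); s=r.observe();print(s["tcp_pos"],s["ft_force"],s["gripper_width"]);uv,st,p=vialcheck("w7");print(uv,st,p, proj("w7",(.666,.0001,.095)))
print((np.array([.6659,.0001,.083])-p)@[-.0733,.9973,0])
g=cv2.cvtColor(cv2.imread("pics/w7.png"),cv2.COLOR_BGR2GRAY)
u,v=proj("w7",(.666,.0001,.095)).astype(int)
for dv in range(-16,4,2):print(v+dv,g[v+dv,u-9:u+10])
E
```

```text
[ 0.604  -0.0006  0.076 ] [-0.1748  0.0689 -0.4819] 0.04723698898386284
[321.627  141.8492] [  9   9  14  12 126] [0.6666 0.0001 0.083 ] [321.6652 130.0331]
6.846903220818474e-05
114 [141 142 141 142 141 141 137 100  80  85 101 114 122 130 140 141 140 142
 140]
116 [141 141 140 142 143 142 138 101  81  86 101 115 123 129 140 142 141 141
 141]
118 [140 142 142 142 143 142 139 101  82  85 102 115 122 129 139 142 142 142
 142]
120 [142 141 141 141 141 141 137 100  80  86 102 115 123 130 141 141 142 142
 141]
122 [140 140 141 140 141 140 137  99  81  87 103 114 123 131 140 141 141 140
 141]
124 [140 141 140 140 141 141 137 101  82  88 102 115 124 131 139 140 140 142
 141]
126 [141 142 141 141 141 141 139  99  81  88 102 115 125 131 140 140 140 140
 140]
128 [142 142 142 142 141 141 137 101  83  87 104 117 122 129 139 139 140 142
 142]
130 [176 175 175 175 175 174 170 143  96  90 105 117 135 163 172 173 173 174
 175]
132 [216 213 205 197 196 196 195 192 179 167 170 177 193 197 197 198 199 206
 213]
```

The vial stays put, aligned laterally within about 0.1 mm. Now retreat, move over the magnifier and yaw to the head direction.

Call:
servo_tool(increments=[[[0,0,-0.1,0,0,0],[0,0,-0.2,0,0,0],[0,0,-0.2,0,0,0],[0,0,-0.2,0,0,0],[0,0,-0.25,0,0,0],[0,0,-0.25,0,0,0],[0,0,-0.25,0,0,0],[0,0,-0.25,0,0,0],[0,0,-0.25,0,0,0],[0,0,-0.25,0,0,0],[0,0,-0.25,0,0,0],[0,0,-0.25,0,0,0],[0,0,-0.25,0,0,0],[0.23,0,-0.33,0,0,0],[0.23,0,-0.33,0,0,0],[0.23,0,-0.33,0,0,0],[0.23,0,-0.33,0,0,0],[0.23,0,-0.33,0,0,0],[0.23,0,-0.33,0,0,0],[0.23,0,-0.33,0,0,0]]])

```text
time_s: 14.15
tcp_pos: [0.5165, -0.0099, 0.3343]
ee_rot: [-0.017, 0.952, 0.037, 0.304]
ft_force: [0.1, 0.5, 0.4]
gripper_width: 0.0525
gripper_force: 0.0
```

Call:
servo_tool(increments=[[[0.2,0,-0.29,0,0,0],[0.2,0,-0.29,0,0,0],[0.2,0,-0.29,0,0,0],[-0.12,0.32,-0.09,0,0,0],[-0.12,0.32,-0.09,0,0,0],[-0.12,0.32,-0.09,0,0,0],[-0.12,0.32,-0.09,0,0,0],[-0.12,0.32,-0.09,0,0,0],[-0.12,0.32,-0.09,0,0,0],[-0.12,0.32,-0.09,0,0,0],[-0.12,0.32,-0.09,0,0,0],[-0.12,0.32,-0.09,0,0,0],[-0.12,0.32,-0.09,0,0,0],[-0.12,0.32,-0.09,0,0,0],[-0.12,0.32,-0.09,0,0,0],[-0.12,0.32,-0.09,0,0,0],[-0.12,0.32,-0.09,0,0,0],[-0.12,0.32,-0.09,0,0,0],[0,0,0,0,0,0]]])

```text
time_s: 16.05
tcp_pos: [0.4235, -0.2605, 0.3863]
ee_rot: [-0.017, 0.952, 0.035, 0.304]
ft_force: [-0.3, -0.0, 0.2]
gripper_width: 0.052
gripper_force: 0.0
```

Call:
servo_tool(increments=[[[0,0,0,-0.0141,0,0.0198],[0,0,0,-0.0141,0,0.0198],[0,0,0,-0.0141,0,0.0198],[0,0,0,-0.0141,0,0.0198],[0,0,0,0,0,0],[0,0,0,0,0,0]]])

```text
time_s: 16.65
tcp_pos: [0.4243, -0.2578, 0.3863]
ee_rot: [0.028, 0.947, -0.107, 0.302]
ft_force: [-0.9, -1.1, 0.1]
gripper_width: 0.0521
gripper_force: 0.0
```

```bash
python3 - <<'E'
from h import *
np.set_printoptions(precision=4,suppress=True)
snap("wrist","m1"); s=r.observe();print(s["tcp_pos"],s["ft_force"],s["qpos"],quat(s["ee_rot"]).as_matrix())
E
```

```text
[ 0.4244 -0.2584  0.3864] [ 0.601  -0.4756  0.5954] [-1.0346 -0.0031  1.9246  0.5915  0.8663  0.4533] [[ 0.7949 -0.221   0.565 ]
 [-0.1866 -0.9752 -0.119 ]
 [ 0.5773 -0.0108 -0.8165]]
```

View pics/m1.png

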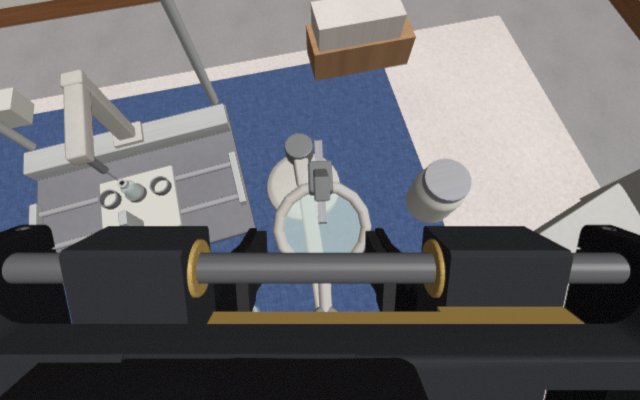

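m1 shows the magnifier just ahead of the fingers: bar top at about (319,165), ring from column 275 to 371 with its top at row 181, shoulder cap at (299,147). The vial stays under the needle. I'll fit the linkage model to these pixels.

```bash
cat >> h.py <<'E'
S=np.array([.6279,-.2717]); C35,S35=np.cos(np.radians(35)),np.sin(np.radians(35))
def model(b,phi,S=S):
    """b: boom heading, phi: head heading (world deg)"""
    h=np.array([np.cos(np.radians(phi)),np.sin(np.radians(phi)),0]);Z=np.array([0,0,1.]);side=np.cross(Z,h)
    E=np.array([S[0]+.23*np.cos(np.radians(b)),S[1]+.23*np.sin(np.radians(b)),0])
    L=E+.093*h+.205*Z; ax=-S35*h+C35*Z; lx=C35*h+S35*Z
    H=E+.114*h+.271*Z
    return dict(E=E,h=h,side=side,L=L,ax=ax,lx=lx,H=H)
def ringpx(fn,m,rad=.053,n=180):
    t=np.linspace(0,2*np.pi,n,endpoint=False)
    return np.array([proj(fn,m["L"]+rad*(np.cos(a)*m["lx"]+np.sin(a)*m["side"])) for a in t])
E
python3 - <<'E'
from h import *
np.set_printoptions(precision=1,suppress=True)
print("S",atz("m1",(299,147),.155),"bartop", atz("m1",(319,165),.286))
for b in(174,175.6,177):
  for phi in (-13.3,-10,):
    m=model(b,phi);q=ringpx("m1",m)
    print(b,phi,"ring u",q[:,0].min(),q[:,0].max(),"v",q[:,1].min(),"lens c",proj("m1",m["L"]),"bar top",proj("m1",m["H"]+.018*m["ax"]),"S",proj("m1",[*S,.155]),m["E"],m["H"])
# gray scan for ring edges and bar
g=cv2.imread("pics/m1.png")
for v in (165,215,225):print(v,[(u,*g[v,u]) for u in (list(range(300,338,2)) if v==165 else list(range(268,284,2))+list(range(362,378,2)))])
E
```

```text
S [ 0.6 -0.3  0.2] bartop [ 0.5 -0.3  0.3]
174 -13.3 ring u 264.2234577700125 362.84826367715095 v 182.5362843066134 lens c [313.4 231. ] bar top [312.  193.5] S [294.  145.1] [ 0.4 -0.2  0. ] [ 0.5 -0.3  0.3]
174 -10 ring u 258.9856793336584 357.63730099298317 v 182.64130077624154 lens c [308.4 231.1] bar top [305.  193.7] S [294.  145.1] [ 0.4 -0.2  0. ] [ 0.5 -0.3  0.3]
175.6 -13.3 ring u 270.1702987431863 368.7548963953561 v 181.77075225947266 lens c [319.3 230.2] bar top [319.4 192.6] S [294.  145.1] [ 0.4 -0.3  0. ] [ 0.5 -0.3  0.3]
175.6 -10 ring u 264.9619313802761 363.5210367722905 v 181.87581083666345 lens c [314.4 230.3] bar top [312.4 192.7] S [294.  145.1] [ 0.4 -0.3  0. ] [ 0.5 -0.3  0.3]
177 -13.3 ring u 275.35379472580007 373.8884016772542 v 180.97367732737635 lens c [324.5 229.4] bar top [325.9 191.6] S [294.  145.1] [ 0.4 -0.3  0. ] [ 0.5 -0.3  0.3]
177 -10 ring u 270.1718193661401 368.63547112066635 v 181.07877546096532 lens c [319.5 229.5] bar top [318.9 191.8] S [294.  145.1] [ 0.4 -0.3  0. ] [ 0.5 -0.3  0.3]
165 [(300, np.uint8(190), np.uint8(197), np.uint8(201)
[... 1880 characters left out ...]
, np.uint8(94), np.uint8(76)), (274, np.uint8(116), np.uint8(120), np.uint8(123)), (276, np.uint8(158), np.uint8(166), np.uint8(170)), (278, np.uint8(181), np.uint8(188), np.uint8(192)), (280, np.uint8(186), np.uint8(193), np.uint8(199)), (282, np.uint8(182), np.uint8(189), np.uint8(195)), (362, np.uint8(133), np.uint8(139), np.uint8(144)), (364, np.uint8(166), np.uint8(174), np.uint8(178)), (366, np.uint8(184), np.uint8(192), np.uint8(196)), (368, np.uint8(192), np.uint8(198), np.uint8(201)), (370, np.uint8(180), np.uint8(186), np.uint8(190)), (372, np.uint8(130), np.uint8(93), np.uint8(75)), (374, np.uint8(133), np.uint8(95), np.uint8(74)), (376, np.uint8(130), np.uint8(90), np.uint8(70))]
```

```bash
python3 - <<'E'
from h import *
np.set_printoptions(precision=4,suppress=True)
print("S",atz("m1",(299,147),.155))
g=cv2.cvtColor(cv2.imread("pics/m1.png"),cv2.COLOR_BGR2GRAY)
for v in range(156,206,4):print(v,g[v,302:340])
m=model(175.6,-13.3)
for a in(.018,0,-.024):
  for f in(-.011,.011):print(a,f,[proj("m1",m["H"]+a*m["ax"]+f*m["lx"]+q*m["side"]) for q in(.007,-.007)])
E
```

```text
S [ 0.6235 -0.2778  0.155 ]
156 [134 127 128 108  96  89  88  88  90  90 116 182 186 170 171 172 173 170
 169 168 156 109  93  92  92  90  90  87  87  88  84  91  94  96  92  90
  90  89]
160 [195 197 196 198 197 190 125  88 103 163 184 188 185 171 164 162 161 159
 159 159 160 163 163 159 136 108 105 104 102  96  93  89  90  95  94  94
  90  91]
164 [199 198 199 199 196 166 108 110 129 132 133 134 134 133 133 133 133 135
 133 135 135 133 136 136 135 136 136 136 134 111 100  95  90  89  92  95
  92  91]
168 [196 196 197 199 198 171 108 107 126 132 133 132 129 125 126 125 126 125
 124 125 119 117 119 126 130 136 137 136 135 137 190 190 156 107  94  96
  97  93]
172 [198 198 199 200 200 195 120 103 121 131 129  75  71  83  85  86  87  86
  86  88  87  89  88  88  95 114 134 137 135 141 177 197 199 198 186 124
  94  92]
176 [199 200 201 203 202 196 116  99 118 130 130  87  73  91  98 100 100 101
 101 102 104 105 106 106 110 110 117 129 137 140 161 197 200 201 201 194
 135  98]
180 [198 199 199 200 200 195 132 101 115 132 130  93  96 120 129 128 130 130
 131 132 132 132 132 132 134 135 13
[... 730 characters left out ...]
08 208 205 168 134 121 113 113 117
 116 115 114 111 112 122 133 136 154 178 205 210 210 210 209 205 191 180
 174 174]
204 [201 207 208 208 208 210 209 209 209 209 209 209 209 204 207 194 179 174
 176 177 174 171 174 184 207 210 211 210 209 210 207 198 190 178 174 175
 176 175]
0.018 -0.011 [array([311.2437, 204.9702]), array([327.4542, 205.0737])]
0.018 0.011 [array([311.2256, 179.883 ]), array([327.7518, 179.9704])]
0 -0.011 [array([311.7962, 199.9234]), array([327.0566, 200.0174])]
0 0.011 [array([311.7892, 176.2405]), array([327.3292, 176.3202])]
-0.024 -0.011 [array([312.4394, 194.0475]), array([326.5938, 194.1311])]
-0.024 0.011 [array([312.4439, 172.0102]), array([326.8384, 172.0814])]
```

```bash
python3 - <<'E'
from h import *
np.set_printoptions(precision=4,suppress=True)
m=model(176.7,-12)
t=atz("m1",(322,188.7),.2857);H=t-.018*m["ax"];print(t,H,m["H"],m["E"],m["L"],proj("m1",m["H"]+.018*m["ax"]))
s=r.observe();M=quat(s["ee_rot"]).as_matrix();print(s["tcp_pos"],M.T@(H-s["tcp_pos"])/.05)
# shoulder cap
g=cv2.cvtColor(cv2.imread("pics/m1.png"),cv2.COLOR_BGR2GRAY)
for v in range(132,166,3):print(v,g[v,280:320:2])
E
```

```text
[ 0.5025 -0.2809  0.2857] [ 0.5126 -0.283   0.271 ] [ 0.5098 -0.2822  0.271 ] [ 0.3983 -0.2585  0.    ] [ 0.4892 -0.2778  0.205 ] [321.761  191.8539]
[ 0.4244 -0.2584  0.3864] [0.1618 0.1153 2.94  ]
132 [ 93  92  94  93  91  94  92  93 100  94  92  94  91  90  94  89  87  94
  87  93]
135 [ 92  94  95  94  95 102 125 132 133 133 136 135 132 123  93  96  87  93
  94  98]
138 [ 91  93  89  95 124 132 133 134 132 134 135 135 135 135 134 117  93  93
  87  90]
141 [ 88  86  89 123 133 133 133 133 135 134 134 135 134 135 135 137  99 142
 169 167]
144 [ 89  92  90 129 132 132 133 133 134 135 135 136 135 136 137 135 120 134
 171 170]
147 [ 92  89  82 130 134 133 133 133 135 135 134 136 136 138 137 138 119 118
 171 172]
150 [ 93  89  82 112 133 134 134 133 134 135 135 136 137 137 138 148  96 122
 171 171]
153 [ 87  91  92  62 102 131 135 134 134 135 136 136 138 146 136  95  94 124
 171 171]
156 [ 91  93  96  79  56  64  89 123 130 132 136 134 128  96  88  90 116 186
 171 173]
159 [ 94 135 163 169  75  58  57  96 139 142 136 165 194 193 116  95 190 196
 173 171]
162 [159 174 189 195 191 105  58 123 187 197 198 199 198 197 125 123 130 132
 131 132]
165 [187 194 197 197 196 195 186  96 175 197 197 198 198 196 101 129 133 135
 134 135]
```

Call:
servo_tool(increments=[[[0.012,0.0096,0.2,0,0,0],[0.012,0.0096,0.2,0,0,0],[0.012,0.0096,0.2,0,0,0],[0.012,0.0096,0.2,0,0,0],[0.012,0.0096,0.2,0,0,0],[0.012,0.0096,0.2,0,0,0],[0.012,0.0096,0.2,0,0,0],[0.012,0.0096,0.2,0,0,0],[0.012,0.0096,0.2,0,0,0],[0.012,0.0096,0.2,0,0,0],[0.012,0.0096,0.2,0,0,0],[0.012,0.0096,0.2,0,0,0],[0,0,0.1,0,0,0],[0,0,0.1,0,0,0],[0,0,0.1,0,0,0],[0,0,0.1,0,0,0],[0,0,0.1,0,0,0],[0,0,0,0,0,0],[0,0,0,0,0,0]]])

```text
time_s: 18.6
tcp_pos: [0.5108, -0.2834, 0.2719]
ee_rot: [0.029, 0.947, -0.108, 0.302]
ft_force: [-0.4, 0.9, -0.1]
gripper_width: 0.0523
gripper_force: 0.0
```

```bash
python3 - <<'E'
from h import *
np.set_printoptions(precision=4,suppress=True)
print("S",atz("m1",(298.8,145.7),.155))
s=r.observe();M=quat(s["ee_rot"]).as_matrix();H=np.array([.5118,-.2828,.271]);print(s["tcp_pos"],M.T@(H-s["tcp_pos"])/.05,s["ft_force"],s["ft_torque"])
snap("wrist","m2");g=cv2.cvtColor(cv2.imread("pics/m2.png"),cv2.COLOR_BGR2GRAY)
for v in range(100,232,12):print(v,g[v,250:390:5])
E
```

```text
S [ 0.6255 -0.2779  0.155 ]
[ 0.5108 -0.2834  0.2719] [ 0.0035 -0.0167  0.0242] [-0.4101  0.9357 -0.1308] [0.127  0.3301 0.002 ]
100 [87 88 93 84 89 92 89 93 92 84 87 94 91 93 94 95 97 93 92 89 95 92 93 88
 91 91 93 86]
112 [87 95 92 91 88 91 91 92 86 93 87 92 91 88 92 94 87 83 92 87 93 93 92 90
 93 93 95 86]
124 [88 89 92 89 91 86 94 89 91 89 95 97 90 89 90 87 93 97 89 93 91 95 94 92
 87 89 94 87]
136 [96 94 92 91 88 96 91 94 91 92 87 91 86 87 94 90 93 91 91 88 86 90 91 89
 91 87 92 94]
148 [ 93  90  91  88  90  91 110 116  98  95  93  97  86  93  93  98  85  93
  93  88  83  93  89  95  95  89  90  92]
160 [ 93  92  94 125 133 133 132 134 134 134 136  96  88  93  93  89  94  88
  94  90  92  90  92  93  86  90  92  91]
172 [ 88  96  88 125 133 133 134 136 138 136 155 172 169 116  91  87  88  93
  85  90  95  94  91  91  92  88  93  91]
184 [ 90  90 154 185  53  63  84  95 105 163  86 172 167 195 199 197 157  90
  90  92  89  88  90  97  91  90  88  88]
196 [119 175 194 194 195 194 189 196 198 199 163 170 168 184 200 202 201 199
  90  89  89  94  92  83  97  90  93  90]
208 [167 196 196 196 199 199 160 196 151 117 115 118 120 124 128 131 196 202
 196  92  90  90  90  91  94  90  94  91]
220 [167 196 198 201 202 201 136 196  92 134 134 135 135 133 136 139 132 204
 195  95  93  94  93  92  93  93  89  86]
```

Call:
servo_tool(increments=[[[0,0,0,0,0,0],[0,0,0,0,0,0],[0,0,0,0,0,0],[0,0,0,0,0,0],[0,0,0,0,0,0],[0,0,0,0,0,0],[0,0,0,0,0,0],[0,0,0,0,0,0]]], grip=0, grip_force=40)

```text
time_s: 19.45
tcp_pos: [0.5108, -0.2829, 0.2719]
ee_rot: [0.028, 0.947, -0.108, 0.302]
ft_force: [0.8, 3.2, 1.8]
gripper_width: 0.0197
gripper_force: 40.0
```

```bash
cat >> h.py <<'E'
SS=np.array([.6265,-.2755]);NT=np.array([.6660,.0001])
def goal(S=SS,N=NT):
    D=N-S;d=np.linalg.norm(D);a=np.degrees(np.arccos((.23**2+d*d-.17**2)/(2*.23*d)))
    b=np.degrees(np.arctan2(D[1],D[0]))+a; E=model(b,0,S)["E"][:2];q=N-E
    return b,np.degrees(np.arctan2(q[1],q[0]))
def hand(): 
    s=r.observe();M=quat(s["ee_rot"]).as_matrix();return s,M,np.degrees(np.arctan2(M[1,0],M[0,0]))
def est(S=SS):
    """estimate of d, elbow, boom, from hand pose and force"""
    s,M,psi=hand();h=np.array([np.cos(np.radians(psi)),np.sin(np.radians(psi))]);F=-np.array(s["ft_force"])[:2]@h
    d=F/160;E=s["tcp_pos"][:2]-(.114+d)*h;q=E-S
    return dict(t=s["time_s"],tcp=s["tcp_pos"],psi=psi,F=s["ft_force"],Fh=F,d=d,E=E,rad=np.linalg.norm(q),boom=np.degrees(np.arctan2(q[1],q[0])),axis_pt=E+.17*h,err=E+.17*h-NT,w=s["gripper_width"],gf=s["gripper_force"])
def step(M,psi,p,q,psi2,n,z=None):
    """per-row increments for n rows from hand p,psi to q,psi2 (world), constant in tool frame"""
    dpsi=np.radians(psi2-psi);zt=M.T@[0,0,1.]
    A=sum(R.from_rotvec([0,0,dpsi*(k)/n]).as_matrix() for k in range(n))
    dt=M.T@np.linalg.solve(A,np.asarray(q)-p)
    return np.r_[dt/.05,zt*dpsi/n/np.pi]
E
python3 - <<'E'
from h import *
np.set_printoptions(precision=4,suppress=True)
e=est();print(e);print(goal())
b,f=goal();p=e["tcp"];s,M,psi=hand();b0=e["boom"]
n=5;q=p.copy()
for k in range(1,n+1):
    m=model(b0+(b-b0)*k/n,psi+(f-psi)*k/n,SS);t=m["H"].copy();t[2]=p[2]
    ps1=psi+(f-psi)*(k-1)/n;ps2=psi+(f-psi)*k/n
    Mk=R.from_rotvec([0,0,np.radians(ps1-psi)]).as_matrix()@M
    print(k,step(Mk,ps1,q,t,ps2,10),t,m["E"][:2]);q=t
E
```

```text
{'t': 19.45, 'tcp': array([ 0.5108, -0.2829,  0.2719]), 'psi': np.float64(-13.324505000494884), 'F': array([0.8493, 3.1915, 1.8264]), 'Fh': np.float64(-0.09093356978550815), 'd': np.float64(-0.000568334811159426), 'E': array([ 0.4004, -0.2567]), 'rad': np.float64(0.22684859930926637), 'boom': np.float64(175.25704197626266), 'axis_pt': array([ 0.5659, -0.2959]), 'err': array([-0.1001, -0.296 ]), 'w': 0.019657586735604218, 'gf': 39.99817807227373}
(np.float64(119.41003265090035), np.float64(26.2693620823409))
1 [-0.0037 -0.1205 -0.0008  0.0025 -0.0001 -0.0036] [ 0.5188 -0.2232  0.2719] [ 0.4053 -0.2124]
2 [ 0.0244 -0.1156  0.019   0.0025 -0.0001 -0.0036] [ 0.5356 -0.1658  0.2719] [ 0.4217 -0.1708]
3 [ 0.0456 -0.1009  0.0337  0.0025 -0.0001 -0.0036] [ 0.558  -0.1125  0.2719] [ 0.4459 -0.1331]
4 [ 0.0618 -0.0786  0.0448  0.0025 -0.0001 -0.0036] [ 0.5851 -0.0649  0.2719] [ 0.4769 -0.1008]
5 [ 0.0711 -0.0511  0.051   0.0025 -0.0001 -0.0036] [ 0.6158 -0.0247  0.2719] [ 0.5136 -0.0751]
```

The width reads 19.7 mm instead of 14, so the tips are probably on the wider block below the bar. I'll open, back off 7 mm along the bar and re-grip.

Call:
servo_tool(increments=[[[0,0,0,0,0,0],[0,0,0,0,0,0],[0,0,0,0,0,0],[0,0,-0.07,0,0,0],[0,0,-0.07,0,0,0],[0,0,0,0,0,0]]], grip=0.5)

```text
time_s: 20.05
tcp_pos: [0.5067, -0.283, 0.2782]
ee_rot: [0.029, 0.947, -0.109, 0.302]
ft_force: [-0.1, 0.7, -0.4]
gripper_width: 0.0431
gripper_force: 0.0
```

Call:
servo_tool(increments=[[[0,0,0,0,0,0],[0,0,0,0,0,0],[0,0,0,0,0,0],[0,0,0,0,0,0],[0,0,0,0,0,0],[0,0,0,0,0,0],[0,0,0,0,0,0]]], grip=0, grip_force=40)

```text
time_s: 20.75
tcp_pos: [0.5068, -0.2827, 0.2776]
ee_rot: [0.029, 0.947, -0.108, 0.301]
ft_force: [-1.1, 0.2, -0.2]
gripper_width: 0.0141
gripper_force: 40.0
```

```bash
python3 - <<'E'
from h import *
np.set_printoptions(precision=4,suppress=True)
e=est();print(e);snap("wrist","m3");s,M,p=hand();print(s["ft_torque"])
E
```

```text
{'t': 20.75, 'tcp': array([ 0.5068, -0.2827,  0.2776]), 'psi': np.float64(-13.224390149448986), 'F': array([-1.1399,  0.2321, -0.1801]), 'Fh': np.float64(1.1627349035955825), 'd': np.float64(0.007267093147472391), 'E': array([ 0.3887, -0.2549]), 'rad': np.float64(0.23866593440023637), 'boom': np.float64(175.05152304846675), 'axis_pt': array([ 0.5542, -0.2938]), 'err': array([-0.1118, -0.2939]), 'w': 0.014069433016375454, 'gf': 39.99963032081723}
[-0.1293  0.4557  0.3726]
```

Width is 14.1 mm, so the bar is properly gripped. Swing, segments 1 and 2.

Call:
servo_tool(increments=[[[-0.0037,-0.1205,-0.0008,0.0025,-0.0001,-0.0036],[-0.0037,-0.1205,-0.0008,0.0025,-0.0001,-0.0036],[-0.0037,-0.1205,-0.0008,0.0025,-0.0001,-0.0036],[-0.0037,-0.1205,-0.0008,0.0025,-0.0001,-0.0036],[-0.0037,-0.1205,-0.0008,0.0025,-0.0001,-0.0036],[-0.0037,-0.1205,-0.0008,0.0025,-0.0001,-0.0036],[-0.0037,-0.1205,-0.0008,0.0025,-0.0001,-0.0036],[-0.0037,-0.1205,-0.0008,0.0025,-0.0001,-0.0036],[-0.0037,-0.1205,-0.0008,0.0025,-0.0001,-0.0036],[-0.0037,-0.1205,-0.0008,0.0025,-0.0001,-0.0036]]])

```text
time_s: 21.8
tcp_pos: [0.5151, -0.2251, 0.2777]
ee_rot: [0.011, 0.952, -0.043, 0.302]
ft_force: [0.7, -6.2, -3.6]
gripper_width: 0.0138
gripper_force: 40.0
```

```bash
python3 - <<'E'
from h import *
np.set_printoptions(precision=4,suppress=True)
e=est();print(e);s,M,p=hand();print(s["ft_torque"])
E
```

```text
{'t': 21.8, 'tcp': array([ 0.5151, -0.2251,  0.2777]), 'psi': np.float64(-5.345892378535225), 'F': array([ 0.6938, -6.2087, -3.6406]), 'Fh': np.float64(-1.2691914043761656), 'd': np.float64(-0.007932446277351035), 'E': array([ 0.4095, -0.2153]), 'rad': np.float64(0.22524726469283324), 'boom': np.float64(164.48589848282273), 'axis_pt': array([ 0.5787, -0.2311]), 'err': array([-0.0873, -0.2312]), 'w': 0.013814269759818277, 'gf': 39.999026572331786}
[-0.72    0.6471 -0.2876]
```

Working as expected, with small forces. Segments 2 and 3.

Call:
servo_tool(increments=[[[0.0244,-0.1156,0.019,0.0025,-0.0001,-0.0036],[0.0244,-0.1156,0.019,0.0025,-0.0001,-0.0036],[0.0244,-0.1156,0.019,0.0025,-0.0001,-0.0036],[0.0244,-0.1156,0.019,0.0025,-0.0001,-0.0036],[0.0244,-0.1156,0.019,0.0025,-0.0001,-0.0036],[0.0244,-0.1156,0.019,0.0025,-0.0001,-0.0036],[0.0244,-0.1156,0.019,0.0025,-0.0001,-0.0036],[0.0244,-0.1156,0.019,0.0025,-0.0001,-0.0036],[0.0244,-0.1156,0.019,0.0025,-0.0001,-0.0036],[0.0244,-0.1156,0.019,0.0025,-0.0001,-0.0036],[0.0456,-0.1009,0.0337,0.0025,-0.0001,-0.0036],[0.0456,-0.1009,0.0337,0.0025,-0.0001,-0.0036],[0.0456,-0.1009,0.0337,0.0025,-0.0001,-0.0036],[0.0456,-0.1009,0.0337,0.0025,-0.0001,-0.0036],[0.0456,-0.1009,0.0337,0.0025,-0.0001,-0.0036],[0.0456,-0.1009,0.0337,0.0025,-0.0001,-0.0036],[0.0456,-0.1009,0.0337,0.0025,-0.0001,-0.0036],[0.0456,-0.1009,0.0337,0.0025,-0.0001,-0.0036],[0.0456,-0.1009,0.0337,0.0025,-0.0001,-0.0036],[0.0456,-0.1009,0.0337,0.0025,-0.0001,-0.0036]]])

```text
time_s: 23.8
tcp_pos: [0.5555, -0.1154, 0.2776]
ee_rot: [-0.029, 0.95, 0.088, 0.3]
ft_force: [1.8, -8.8, -2.7]
gripper_width: 0.0138
gripper_force: 40.0
```

```bash
python3 - <<'E'
from h import *
np.set_printoptions(precision=4,suppress=True)
e=est();print(e);s,M,p=hand();print(s["ft_torque"])
b,f=goal();psi=p
m=model(b,f,SS);t=m["H"]+.009*m["ax"];t=t+.02*m["h"];t[2]=.2777
print("target",t,f,step(M,psi,s["tcp_pos"],t,f,20))
E
```

```text
{'t': 23.8, 'tcp': array([ 0.5555, -0.1154,  0.2776]), 'psi': np.float64(10.527879916785082), 'F': array([ 1.8486, -8.8451, -2.7467]), 'Fh': np.float64(-0.2013027234074074), 'd': np.float64(-0.0012581420212962962), 'E': array([ 0.4447, -0.136 ]), 'rad': np.float64(0.22916669250425098), 'boom': np.float64(142.49364783823015), 'axis_pt': array([ 0.6118, -0.1049]), 'err': array([-0.0542, -0.105 ]), 'w': 0.013788543872335772, 'gf': 39.998728421051055}
[-1.002   0.3514 -0.2129]
target [ 0.6291 -0.0181  0.2777] 26.2693620823409 [ 0.0822 -0.0698  0.0577  0.0025 -0.     -0.0036]
```

Call:
servo_tool(increments=[[[0.0618,-0.0786,0.0448,0.0025,-0.0001,-0.0036],[0.0618,-0.0786,0.0448,0.0025,-0.0001,-0.0036],[0.0618,-0.0786,0.0448,0.0025,-0.0001,-0.0036],[0.0618,-0.0786,0.0448,0.0025,-0.0001,-0.0036],[0.0618,-0.0786,0.0448,0.0025,-0.0001,-0.0036],[0.0618,-0.0786,0.0448,0.0025,-0.0001,-0.0036],[0.0618,-0.0786,0.0448,0.0025,-0.0001,-0.0036],[0.0618,-0.0786,0.0448,0.0025,-0.0001,-0.0036],[0.0618,-0.0786,0.0448,0.0025,-0.0001,-0.0036],[0.0618,-0.0786,0.0448,0.0025,-0.0001,-0.0036],[0.0711,-0.0511,0.051,0.0025,-0.0001,-0.0036],[0.0711,-0.0511,0.051,0.0025,-0.0001,-0.0036],[0.0711,-0.0511,0.051,0.0025,-0.0001,-0.0036],[0.0711,-0.0511,0.051,0.0025,-0.0001,-0.0036],[0.0711,-0.0511,0.051,0.0025,-0.0001,-0.0036],[0.0711,-0.0511,0.051,0.0025,-0.0001,-0.0036]]])

```text
time_s: 25.4
tcp_pos: [0.6023, -0.044, 0.2775]
ee_rot: [-0.061, 0.935, 0.192, 0.293]
ft_force: [-0.6, -7.8, 1.6]
gripper_width: 0.0137
gripper_force: 40.0
```

```bash
python3 - <<'E'
from h import *
np.set_printoptions(precision=4,suppress=True)
e=est();print(e);s,M,p=hand();print(s["ft_torque"])
b,f=goal();psi=p
for d in (0,.012,.024):
    m=model(b,f,SS);t=m["H"]+.009*m["ax"];t=t+d*m["h"];t[2]=.2777
    print("target",d,t,f,step(M,psi,s["tcp_pos"],t,f,10))
E
```

```text
{'t': 25.4, 'tcp': array([ 0.6023, -0.044 ,  0.2775]), 'psi': np.float64(23.169595182546963), 'F': array([-0.64  , -7.7538,  1.5942]), 'Fh': np.float64(3.63917452300546), 'd': np.float64(0.022744840768784125), 'E': array([ 0.4766, -0.0978]), 'rad': np.float64(0.23246221503037875), 'boom': np.float64(130.159909778506), 'axis_pt': array([ 0.6329, -0.031 ]), 'err': array([-0.0331, -0.0311]), 'w': 0.013686463281155086, 'gf': 40.00008257688023}
[-0.8214  0.1049 -0.1275]
target 0 [ 0.6112 -0.027   0.2777] 26.2693620823409 [ 0.0251 -0.0236  0.017   0.001  -0.     -0.0014]
target 0.012 [ 0.6219 -0.0217  0.2777] 26.2693620823409 [ 0.0448 -0.0243  0.0307  0.001  -0.     -0.0014]
target 0.024 [ 0.6327 -0.0163  0.2777] 26.2693620823409 [ 0.0645 -0.025   0.0444  0.001  -0.     -0.0014]
```

Call:
servo_tool(increments=[[[0.055,-0.0247,0.038,0.001,0,-0.0014],[0.055,-0.0247,0.038,0.001,0,-0.0014],[0.055,-0.0247,0.038,0.001,0,-0.0014],[0.055,-0.0247,0.038,0.001,0,-0.0014],[0.055,-0.0247,0.038,0.001,0,-0.0014],[0.055,-0.0247,0.038,0.001,0,-0.0014],[0.055,-0.0247,0.038,0.001,0,-0.0014],[0.055,-0.0247,0.038,0.001,0,-0.0014],[0.055,-0.0247,0.038,0.001,0,-0.0014],[0.055,-0.0247,0.038,0.001,0,-0.0014],[0,0,0,0,0,0],[0,0,0,0,0,0]]])

```text
time_s: 26.6
tcp_pos: [0.627, -0.0183, 0.2775]
ee_rot: [-0.07, 0.929, 0.217, 0.291]
ft_force: [-1.3, -7.9, 2.2]
gripper_width: 0.0139
gripper_force: 40.0
```

```bash
python3 - <<'E'
from h import *
np.set_printoptions(precision=4,suppress=True)
for k in range(3):
    snap("wrist","p%d"%k);snap("top","t%d"%k);e=est();print({k:e[k] for k in("tcp","psi","F","Fh","d","E","rad","boom","err")})
# where is the ring / needle visible in wrist?
b,f=goal()
m=model(e["boom"],e["psi"],SS)
for nm,p in(("N",(.666,.0001,.095)),("L",m["L"]),("ringfar",m["L"]+.053*m["lx"]),("ringleft",m["L"]+.053*m["side"]),("ringright",m["L"]-.053*m["side"])):
    print(nm,proj("p2",p),proj("t2",p))
snap("side","s2");print(proj("s2",m["L"]),proj("s2",(.666,.0001,.095)))
E
```

```text
{'tcp': array([ 0.6269, -0.0184,  0.2775]), 'psi': np.float64(26.2036469248328), 'F': array([-2.2779, -6.5906,  1.7932]), 'Fh': np.float64(4.953966013781404), 'd': np.float64(0.030962287586133775), 'E': array([ 0.4969, -0.0824]), 'rad': np.float64(0.23255854312889182), 'boom': np.float64(123.87488722254348), 'err': array([-0.0166, -0.0075])}
{'tcp': array([ 0.6269, -0.0184,  0.2775]), 'psi': np.float64(26.202752740767643), 'F': array([-0.2272, -6.9466,  1.8165]), 'Fh': np.float64(3.271092168555867), 'd': np.float64(0.02044432605347417), 'E': array([ 0.5063, -0.0778]), 'rad': np.float64(0.23141205919388338), 'boom': np.float64(121.297463613749), 'err': array([-0.0072, -0.0028])}
{'tcp': array([ 0.6269, -0.0184,  0.2775]), 'psi': np.float64(26.20710919672918), 'F': array([-1.4749, -7.0366,  2.1803]), 'Fh': np.float64(4.430796161885767), 'd': np.float64(0.027692476011786045), 'E': array([ 0.4998, -0.081 ]), 'rad': np.float64(0.23216481462058478), 'boom': np.float64(123.07954686923648), 'err': array([-0.0137, -0.006 ])}
N [316.141  250.5425] [323.7042 164.8421]
L [317.702  357.4041] [335.8464 179.403 ]
ringfar [317.8853 282.2257] [330.1271 166.0183]
ringleft [234.7511 357.0745] [321.8917 186.2889]
ringright [400.8558 357.7346] [349.7318 172.5513]
[300.1787 201.4925] [274.0605 239.2386]
```

Force noise gives the lens as about 10 mm short along the head. I'll push 8 mm more, then release and judge by the lens.

Call:
servo_tool(increments=[[[0.033,0,0.023,0,0,0],[0.033,0,0.023,0,0,0],[0.033,0,0.023,0,0,0],[0.033,0,0.023,0,0,0],[0,0,0,0,0,0],[0,0,0,0,0,0]]])

```text
time_s: 27.55
tcp_pos: [0.6341, -0.0147, 0.2775]
ee_rot: [-0.07, 0.929, 0.217, 0.291]
ft_force: [-2.1, -5.9, 1.6]
gripper_width: 0.0135
gripper_force: 40.0
```

```bash
python3 - <<'E'
from h import *
np.set_printoptions(precision=4,suppress=True)
D=[]
for k in range(8):
    snap("wrist","q%d"%k);e=est();D.append(e["Fh"])
print(np.mean(D),np.std(D),np.mean(D)/160,{k:e[k] for k in("t","tcp","psi","F","E","rad","boom")})
h=np.array([np.cos(np.radians(e["psi"])),np.sin(np.radians(e["psi"]))])
E=e["tcp"][:2]-(.110+np.mean(D)/160)*h;print(E,np.linalg.norm(E-SS),E+.17*h-NT)
E
```

```text
4.510767494157593 0.43051009190088363 0.028192296838484954 {'t': 27.95, 'tcp': array([ 0.634 , -0.0147,  0.2775]), 'psi': np.float64(26.18338227971497), 'F': array([-1.4806, -6.1883,  1.8306]), 'E': array([ 0.5089, -0.0762]), 'rad': np.float64(0.23140076931015832), 'boom': np.float64(120.5324147897283)}
[ 0.51   -0.0757] 0.23131445309588664 [-0.0034 -0.0008]
```

The estimate is 3 mm off at most. Release, back off along the bar, then move so the camera sits on the lens axis.

Call:
servo_tool(increments=[[[0,0,0,0,0,0],[0,0,0,0,0,0],[0,0,0,0,0,0],[0,0,0,0,0,0],[0,0,-0.1,0,0,0],[0,0,-0.2,0,0,0],[0,0,-0.2,0,0,0],[0,0,-0.2,0,0,0],[0,0,-0.2,0,0,0],[0,0,-0.25,0,0,0],[0,0,-0.25,0,0,0],[0,0,-0.25,0,0,0],[0,0,-0.25,0,0,0],[0,0,-0.25,0,0,0],[0,0,-0.25,0,0,0],[0,0,-0.1,0,0,0]]], grip=0.6)

```text
time_s: 29.55
tcp_pos: [0.571, -0.0465, 0.3831]
ee_rot: [-0.07, 0.928, 0.218, 0.293]
ft_force: [0.6, -0.3, -0.2]
gripper_width: 0.0522
gripper_force: 0.0
```

Call:
servo_tool(increments=[[[-0.2,0,0,0,0,0],[-0.2,0,0,0,0,0],[-0.2,0,0,0,0,0],[-0.2,0,0,0,0,0],[-0.2,0,0,0,0,0],[-0.2,0,0,0,0,0],[-0.2,0,0,0,0,0],[-0.2,0,0,0,0,0],[-0.2,0,0,0,0,0],[-0.2,0,0,0,0,0],[-0.2,0,0,0,0,0],[-0.2,0,0,0,0,0],[-0.2,0,0,0,0,0],[-0.2,0,0,0,0,0],[0,0,0,0,0,0],[0,0,0,0,0,0]]])

```text
time_s: 31.15
tcp_pos: [0.4662, -0.0959, 0.2991]
ee_rot: [-0.073, 0.929, 0.217, 0.29]
ft_force: [-0.3, -0.0, -0.1]
gripper_width: 0.0524
gripper_force: 0.0
```

```bash
python3 - <<'E'
from h import *
np.set_printoptions(precision=4,suppress=True)
K,T=snap("wrist","v1");e=est();print(e["t"],e["tcp"],e["psi"],e["F"])
m=model(*goal(),SS);print("camera",T[:3,3],"goal L,N px",proj("v1",m["L"]),proj("v1",(*NT,.095)))
q=ringpx("v1",m);print(q.min(0),q.max(0))
c=T[:3,:3].T@(T[:3,3]-m["L"])
im=cv2.imread("pics/v1.png");big=im
cv2.imwrite("pics/v1x.png",cv2.resize(im,(800,500),interpolation=cv2.INTER_CUBIC)[:300])
E
```

```text
31.2 [ 0.4664 -0.0959  0.2994] 26.12002568311536 [-0.233  -0.0251  0.3454]
camera [ 0.4431 -0.1101  0.4558] goal L,N px [318.9029 119.7738] [318.9679 118.665 ]
[260.6346  56.8492] [377.4003 177.268 ]
```

```bash
python3 -c "
from h import *
crop('v1',240,40,400,160,5,'v1c')"
```

```text
(no output)
```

View pics/v1c.png

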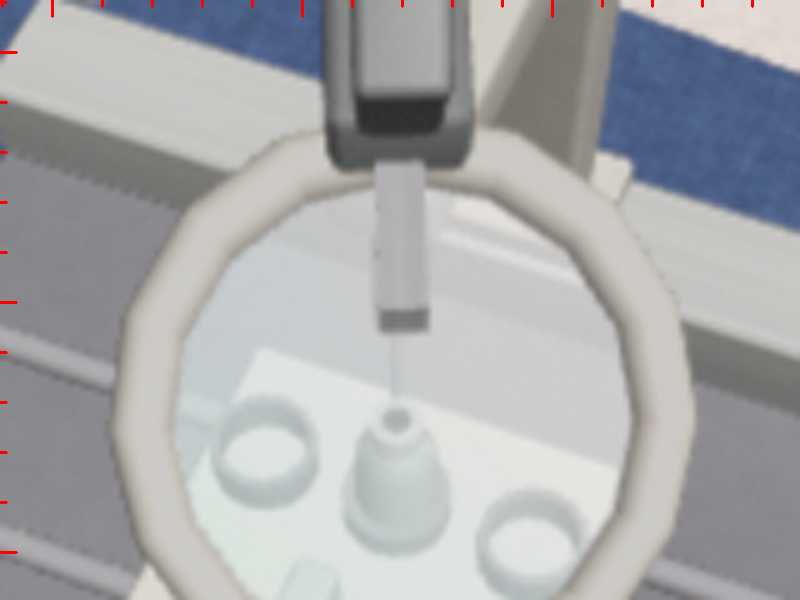

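v1c looks straight down the axis through the lens. The needle tip is at pixel (318.5,119.5) and the ring spans columns 262.5–378, so it looks a few mm short along the head. I'll fit the ring numerically.

```bash
cat >> h.py <<'E'
from scipy.optimize import least_squares
def ringfit(fn,c0,S=SS,show=True):
    im=cv2.GaussianBlur(cv2.imread(f"pics/{fn}.png"),(3,3),0).astype(float);sat=im.max(2)-im.min(2);gray=im.mean(2)
    pts=[]
    for a in np.radians(np.arange(0,360,4)):
        rr=np.arange(40,72,.5);U=(c0[0]+rr*np.cos(a)).astype(np.float32);V=(c0[1]+rr*np.sin(a)).astype(np.float32)
        if -2.0<a-2*np.pi*(a>np.pi)<-1.15: continue   # block
        p=np.stack([cv2.remap(im[:,:,k].astype(np.float32),U[None],V[None],cv2.INTER_LINEAR)[0] for k in range(3)],1)
        # ring warm white: R>B. outer edge = last strong warm sample
        warm=(p[:,2]-p[:,0]>3)&(p.mean(1)>120)
        idx=np.where(warm)[0]
        if len(idx)<8: continue
        pts.append((U[idx[-1]],V[idx[-1]],rr[idx[0]],rr[idx[-1]]))
    return np.array(pts)
E
python3 - <<'E'
from h import *
np.set_printoptions(precision=1,suppress=True,linewidth=150)
p=ringfit("v1",(320,123));print(len(p));print(p[:,2]);print(p[:,3])
im=cv2.imread("pics/v1.png")
print([tuple(int(x) for x in im[123,u]) for u in range(258,282,2)])
g=im.mean(2)
for v in range(108,126):print(v,g[v,311:329].astype(int))
E
```

```text
78
[46.  45.5 45.5 45.  40.  45.  45.  45.5 45.5 46.  46.  47.  47.  46.5 46.5 46.5 47.  47.5 47.  47.  47.  47.  46.5 47.  47.  47.  47.  47.5 47.5
 47.  46.5 46.5 46.5 47.  46.5 46.  45.5 46.  46.5 46.5 45.5 45.5 45.5 46.  46.  46.  45.5 45.5 45.5 46.  46.5 46.  46.  45.5 46.  46.  46.5 46.
 46.  46.  46.  46.5 41.  40.5 41.5 44.  45.  45.5 45.5 45.  45.  45.5 46.  45.5 45.5 45.  45.5 45.5]
[59.  58.5 58.  58.  58.  58.5 59.  58.5 58.  58.  58.5 59.  59.  58.5 59.  61.5 65.5 70.5 71.5 71.5 71.5 71.5 71.5 71.5 70.  68.5 68.  67.5 67.5
 67.5 68.5 69.5 71.  71.5 71.5 71.5 71.5 63.5 58.5 58.5 58.  57.5 57.5 58.  58.5 58.5 58.  58.  58.  58.5 59.  59.  58.5 58.5 59.  59.5 61.  60.5
 61.5 61.  61.  62.  62.  71.5 68.  66.  67.  63.5 60.5 60.5 60.5 60.  60.5 60.5 60.  59.5 59.  58.5]
[(141, 136, 138), (141, 136, 137), (131, 136, 139), (171, 178, 183), (192, 200, 203), (199, 202, 204), (198, 202, 204), (189, 196, 201), (176, 183, 184), (199, 199, 191), (204, 204, 196), (208, 208, 201)]
108 [204 203 204 204 204 203 202 194 198 201 203 204 205 204 204 204 204 205]
109 [204 204 203 204 204 20
[... 598 characters left out ...]
17 [225 226 224 221 216 211 208 197 198 201 204 204 204 203 203 204 203 204]
118 [226 226 225 226 226 224 220 202 200 204 205 204 204 204 204 204 204 203]
119 [225 226 226 226 226 225 223 211 206 214 213 211 209 206 204 204 203 204]
120 [225 226 226 225 224 222 219 216 214 216 219 221 219 215 211 209 207 205]
121 [225 226 225 223 221 218 213 206 204 206 214 219 221 224 224 220 216 211]
122 [226 225 225 221 220 213 194 183 181 182 197 214 220 223 225 226 225 223]
123 [226 225 223 220 218 199 182 178 176 177 183 209 219 222 226 226 226 225]
124 [225 224 220 219 216 201 183 178 177 178 183 209 218 220 225 226 226 226]
125 [224 221 209 214 217 205 190 182 180 185 194 215 219 216 220 225 226 226]
```

```bash
cat >> h.py <<'E'
def lenscentre(fn,c0,phi,it=4):
    p=ringfit(fn,c0);a=[]
    ang=[x for x in np.radians(np.arange(0,360,4)) if not -2.0<x-2*np.pi*(x>np.pi)<-1.15]
    for x,q in zip(ang,p):
        if q[2]>43.5: a.append((c0[0]+q[2]*np.cos(x),c0[1]+q[2]*np.sin(x)))
    m=model(0,phi);L=atz(fn,c0,.205)
    for _ in range(it):
        P=[]
        for uv in a:
            o,d=ray(fn,uv);P.append(o+d*((L-o)@m["ax"])/(d@m["ax"])-L)
        P=np.array(P);X=P@m["lx"];Y=P@m["side"]
        f=least_squares(lambda z:np.hypot(X-z[0],Y-z[1])-z[2],[0,0,.044],loss="soft_l1",f_scale=.001)
        C=L+f.x[0]*m["lx"]+f.x[1]*m["side"];o=cam(fn)[1][:3,3];d=C-o
        L=o+d*(.205-o[2])/d[2]
    return L,f.x[2],np.sqrt(np.mean(f.fun**2)),len(a)
E
python3 - <<'E'
from h import *
np.set_printoptions(precision=4,suppress=True)
for phi in(24,26.2,28):
    L,rad,e,n=lenscentre("v1",(320,123),phi);h=model(0,phi)["h"]
    N=atz("v1",(318.8,119.3),.095)
    print(phi,L,rad,e,n,"axis pt - N",(L+.077*h)[:2]-N[:2],"E rad",np.linalg.norm(L[:2]-.093*h[:2]-SS),N)
print(ringpx("v1",model(0,26))[:1]) 
m=model(*goal(),SS)
print("goal L",m["L"],goal())
# slide direction: project midline
L,_,_,_=lenscentre("v1",(320,123),26.2)
for phi in (22,24,26,28,30):
    h=model(0,phi)["h"];lx=model(0,phi)["lx"];ax=model(0,phi)["ax"]
    a=L+.043*lx;print(phi,[proj("v1",L+t*h+[0,0,.035]) for t in(0.0,.03)],proj("v1",L+[0,0,.0]))
E
```

```text
24 [ 0.5922 -0.037   0.205 ] 0.041040345827039824 0.000383609697318735 74 axis pt - N [-0.0025 -0.0055] E rad 0.23344642515127967 [ 0.665  -0.0001  0.095 ]
26.2 [ 0.5922 -0.0371  0.205 ] 0.041035464800942535 0.0003867097609256793 74 axis pt - N [-0.0037 -0.003 ] E rad 0.2297704395814964 [ 0.665  -0.0001  0.095 ]
28 [ 0.5923 -0.0372  0.205 ] 0.04104099647739814 0.0003898075765199228 74 axis pt - N [-0.0047 -0.0009] E rad 0.2267536923553951 [ 0.665  -0.0001  0.095 ]
[[ 619.6057 -102.9408]]
goal L [ 0.597 -0.034  0.205] (np.float64(119.41003265090035), np.float64(26.2693620823409))
22 [array([319.7764, 100.3122]), array([322.4363,  70.5503])] [319.6973 125.0543]
24 [array([319.7764, 100.3122]), array([321.1822,  70.4984])] [319.6973 125.0543]
26 [array([319.7764, 100.3122]), array([319.9266,  70.4814])] [319.6973 125.0543]
28 [array([319.7764, 100.3122]), array([318.671 ,  70.4994])] [319.6973 125.0543]
30 [array([319.7764, 100.3122]), array([317.4167,  70.5523])] [319.6973 125.0543]
```

Result: the lens is 4.6 mm short along the head and 1 mm off sideways, and heading 26.2° is confirmed by the boom radius (0.2298 m). I'll re-grip at rest and push by the lag plus 4.6 mm.

```bash
python3 - <<'E'
from h import *
np.set_printoptions(precision=4,suppress=True)
s,M,psi=hand();h=np.array([np.cos(np.radians(26.2)),np.sin(np.radians(26.2)),0])
L=np.array([.5922,-.0371,.205]);ax=-S35*h+[0,0,C35]
t=L+.021*h+[0,0,.066]+.006*ax
print(t,s["tcp_pos"],M.T@(t-s["tcp_pos"])/.05,M,psi)
print("h in tool",M.T@h, "side",M.T@np.cross([0,0,1],h))
vz=M.T@ax;print(vz)
print(goal(SS,np.array([.6653,0])))
E
```

```text
[ 0.608  -0.0293  0.2759] [ 0.4664 -0.0959  0.2994] [2.3001 0.0759 2.1694] [[ 0.7373  0.4459  0.5075]
 [ 0.3615 -0.895   0.2612]
 [ 0.5707 -0.0091 -0.8211]] 26.12002568311536
h in tool [0.8211 0.005  0.5707] side [-0.0011 -0.9999  0.0103]
[-0.0035 -0.0103 -0.9999]
(np.float64(119.57764401288472), np.float64(26.356312685485126))
```

Call:
servo_tool(increments=[[[0.192,0.006,0,0,0,0],[0.192,0.006,0,0,0,0],[0.192,0.006,0,0,0,0],[0.192,0.006,0,0,0,0],[0.192,0.006,0,0,0,0],[0.192,0.006,0,0,0,0],[0.192,0.006,0,0,0,0],[0.192,0.006,0,0,0,0],[0.192,0.006,0,0,0,0],[0.192,0.006,0,0,0,0],[0.192,0.006,0,0,0,0],[0.192,0.006,0,0,0,0],[0,0,0.2,0,0,0],[0,0,0.2,0,0,0],[0,0,0.2,0,0,0],[0,0,0.2,0,0,0],[0,0,0.2,0,0,0],[0,0,0.2,0,0,0],[0,0,0,0,0,0],[0,0,0,0,0,0]]])

```text
time_s: 33.2
tcp_pos: [0.5833, -0.0414, 0.3155]
ee_rot: [-0.073, 0.929, 0.218, 0.29]
ft_force: [0.2, 0.8, 0.3]
gripper_width: 0.0521
gripper_force: 0.0
```

```bash
python3 - <<'E'
from h import *
np.set_printoptions(precision=4,suppress=True)
s,M,psi=hand();t=np.array([.608,-.0293,.2759]);print(s["tcp_pos"],psi,M.T@(t-s["tcp_pos"])/.05,s["ft_force"])
E
```

```text
[ 0.5833 -0.0414  0.3155] 26.14764245135242 [0.0007 0.0111 0.9634] [0.163  0.7995 0.2968]
```

Call:
servo_tool(increments=[[[0,0.002,0.12,0,0,0],[0,0.002,0.12,0,0,0],[0,0.002,0.12,0,0,0],[0,0.002,0.12,0,0,0],[0,0.002,0.12,0,0,0],[0,0,0.12,0,0,0],[0,0,0.12,0,0,0],[0,0,0.11,0,0,0],[0,0,0,0,0,0],[0,0,0,0,0,0]]])

```text
time_s: 34.2
tcp_pos: [0.6076, -0.0295, 0.2766]
ee_rot: [-0.073, 0.929, 0.218, 0.29]
ft_force: [0.3, -0.1, 0.4]
gripper_width: 0.0523
gripper_force: 0.0
```

Call:
servo_tool(increments=[[[0,0,0,0,0,0],[0,0,0,0,0,0],[0,0,0,0,0,0],[0,0,0,0,0,0],[0,0,0,0,0,0],[0,0,0,0,0,0],[0,0,0,0,0,0],[0,0,0,0,0,0]]], grip=0, grip_force=40)

```text
time_s: 35.0
tcp_pos: [0.6075, -0.0294, 0.2769]
ee_rot: [-0.073, 0.929, 0.218, 0.29]
ft_force: [0.0, 0.4, 0.6]
gripper_width: 0.0138
gripper_force: 40.0
```

Gripped, centred, no preload. Push 33 mm along the head and 1.5 mm sideways.

Call:
servo_tool(increments=[[[0.0493,-0.0027,0.0343,0,0,0],[0.0493,-0.0027,0.0343,0,0,0],[0.0493,-0.0027,0.0343,0,0,0],[0.0493,-0.0027,0.0343,0,0,0],[0.0493,-0.0027,0.0343,0,0,0],[0.0493,-0.0027,0.0343,0,0,0],[0.0493,-0.0027,0.0343,0,0,0],[0.0493,-0.0027,0.0343,0,0,0],[0.0493,-0.0027,0.0343,0,0,0],[0.0493,-0.0027,0.0343,0,0,0],[0.0493,-0.0027,0.0343,0,0,0],[0,0,0,0,0,0],[0,0,0,0,0,0]]])

```text
time_s: 36.3
tcp_pos: [0.6371, -0.0147, 0.2768]
ee_rot: [-0.071, 0.929, 0.217, 0.29]
ft_force: [-1.9, -5.8, 0.8]
gripper_width: 0.0139
gripper_force: 40.0
```

```bash
python3 - <<'E'
from h import *
np.set_printoptions(precision=4,suppress=True)
D=[]
for k in range(6):
    snap("wrist","q%d"%k);s,M,psi=hand();D.append(s["ft_force"])
F=np.mean(D,0);h=np.array([np.cos(np.radians(26.2)),np.sin(np.radians(26.2)),0]);si=np.cross([0,0,1],h)
x=s["tcp_pos"]-[.6075,-.0294,.2769];print(F,"Fh",-F@h,"Fs",-F@si,"moved h",x@h,"side",x@si,x[2],psi,s["time_s"])
d=-F@h/160;L=np.array([.5922,-.0371,.205])+(x@h-d)*h;print("d",d,"L est",L,(L+.077*h)[:2]-[.665,-.0001])
E
```

```text
[-2.4758 -5.044   1.086 ] Fh 4.448390939041076 Fs 3.4326403000246932 moved h 0.03295962816292186 side 0.00016257260682282781 -9.213045269690356e-05 26.135602550407928 36.6
d 0.027802443369006724 L est [ 0.5968 -0.0348  0.205 ] [ 0.0009 -0.0007]
```

Estimate: along-axis error about 0.5 mm, sideways −1 mm. Nudge 1.2 mm sideways, then release and view again from the axis.

Call:
servo_tool(increments=[[[0,-0.008,0,0,0,0],[0,-0.008,0,0,0,0],[0,-0.008,0,0,0,0],[0,0,0,0,0,0],[0,0,0,0,0,0]]])

```text
time_s: 37.1
tcp_pos: [0.6367, -0.014, 0.2768]
ee_rot: [-0.071, 0.929, 0.217, 0.29]
ft_force: [-1.5, -6.1, 0.6]
gripper_width: 0.0138
gripper_force: 40.0
```

Call:
servo_tool(increments=[[[0,0,0,0,0,0],[0,0,0,0,0,0],[0,0,0,0,0,0],[0,0,0,0,0,0],[0,0,-0.1,0,0,0],[0,0,-0.2,0,0,0],[0,0,-0.2,0,0,0],[0,0,-0.2,0,0,0],[0,0,-0.2,0,0,0],[0,0,-0.25,0,0,0],[0,0,-0.25,0,0,0],[0,0,-0.25,0,0,0],[0,0,-0.25,0,0,0],[0,0,-0.25,0,0,0],[0,0,-0.25,0,0,0],[0,0,-0.1,0,0,0]]], grip=0.6)

```text
time_s: 38.7
tcp_pos: [0.574, -0.0467, 0.3835]
ee_rot: [-0.07, 0.928, 0.218, 0.293]
ft_force: [0.5, -0.3, 0.7]
gripper_width: 0.0522
gripper_force: 0.0
```

Call:
servo_tool(increments=[[[-0.2,0,0,0,0,0],[-0.2,0,0,0,0,0],[-0.2,0,0,0,0,0],[-0.2,0,0,0,0,0],[-0.2,0,0,0,0,0],[-0.2,0,0,0,0,0],[-0.2,0,0,0,0,0],[-0.2,0,0,0,0,0],[-0.2,0,0,0,0,0],[-0.2,0,0,0,0,0],[-0.2,0,0,0,0,0],[-0.2,0,0,0,0,0],[-0.2,0,0,0,0,0],[-0.2,0,0,0,0,0],[0,0,0,0,0,0],[0,0,0,0,0,0]]])

```text
time_s: 40.3
tcp_pos: [0.4692, -0.096, 0.2993]
ee_rot: [-0.073, 0.929, 0.217, 0.29]
ft_force: [0.2, -0.3, -0.2]
gripper_width: 0.0526
gripper_force: 0.0
```

```bash
python3 - <<'E'
from h import *
np.set_printoptions(precision=4,suppress=True)
snap("wrist","v2");e=est();print(e["t"],e["tcp"],e["psi"],e["F"])
c=proj("v2",(.5965,-.0345,.205));print(c,proj("v2",(.665,-.0001,.095)))
for phi in(25.5,26.2,27):
    L,rad,er,n=lenscentre("v2",c,phi);h=model(0,phi)["h"];x=(L+.077*h)[:2]-[.665,-.0001]
    print(phi,L,rad,er,n,"err",x,"h,side",x@h[:2],x@[-h[1],h[0]],"Erad",np.linalg.norm(L[:2]-.093*h[:2]-SS))
g=cv2.imread("pics/v2.png").mean(2);u,v=proj("v2",(.665,-.0001,.095)).astype(int)
for w in range(v-8,v+8):print(w,u-8,g[w,u-8:u+9].astype(int))
E
```

```text
40.35 [ 0.4695 -0.0959  0.2996] 26.117516482057958 [-0.3758 -0.2164  0.3216]
[317.5704 123.0196] [317.6298 121.1417]
25.5 [ 0.5961 -0.0355  0.205 ] 0.0410586988627633 0.00048329236219772637 73 err [ 0.0006 -0.0023] h,side -0.00040520029506983834 -0.0023025213975678624 Erad 0.23032990155063834
26.2 [ 0.5961 -0.0355  0.205 ] 0.0410578440211688 0.000484459183184603 73 err [ 0.0002 -0.0014] h,side -0.00042787976718117605 -0.001396063722461949 Erad 0.22915707482106268
27 [ 0.5962 -0.0356  0.205 ] 0.04105855597502652 0.00048579257276443427 73 err [-0.0002 -0.0005] h,side -0.00043932125002107557 -0.00035994547841013645 Erad 0.2278155152917563
113 309 [203 203 203 203 204 203 204 202 193 198 200 203 203 203 203 204 203]
114 309 [203 204 204 204 204 203 203 202 193 198 200 202 203 202 202 204 204]
115 309 [204 203 203 204 203 203 203 203 193 197 199 202 203 203 203 203 203]
116 309 [207 205 204 203 204 203 203 202 193 198 200 203 203 203 203 202 203]
117 309 [218 213 210 207 205 204 204 202 193 197 199 203 203 204 203 204 203]
118 309 [225 224 222 217 213 210 207 204 192 198 199 202 203 204 203 202 203]
119 309 [226 226 225 225 224 222 217 212 195 197 200 203 203 203 203 203 203]
120 309 [226 225 226 225 225 225 225 221 201 199 204 207 205 205 204 204 204]
121 309 [225 226 225 225 225 224 224 221 211 206 214 218 214 211 209 207 205]
122 309 [225 225 225 225 225 222 220 218 214 212 216 219 221 222 221 216 212]
123 309 [225 225 225 225 223 221 216 210 199 198 204 213 219 221 224 225 224]
124 309 [225 225 225 224 220 219 207 186 180 179 183 197 215 219 223 225 226]
125 309 [225 225 225 223 220 217 198 181 178 176 177 184 209 219 221 225 226]
126 309 [225 225 224 220 219 217 200 182 177 178 179 184 210 218 220 223 225]
127 309 [225 224 220 208 214 217 205 189 182 182 185 198 216 219 214 215 221]
128 309 [224 220 207 193 201 214 215 209 200 199 204 216 219 217 209 206 213]
```

The lens axis passes about 1.5 mm from the tip. Last check of the vial, then hand in.

```bash
python3 - <<'E'
from h import *
p=atz("v2",(318.6,125.6),.083);n=atz("v2",(318.2,121.0),.095);print(p,n)
if np.linalg.norm((p-n)[:2])<.004: print(r.job_done())
E
```

```text
[ 0.66655567 -0.00072619  0.083     ] [ 0.66552224 -0.00067225  0.095     ]
the job is handed in; nothing more can be done
None
```

I handed the job in at about 40 s. By my last camera check, the vial mouth is about 1 mm from straight under the needle tip and the lens axis passes about 1.5 mm from the tip. The gripper has let go and is clear of everything.

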